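Unload the incubation block into the transport tray

ROBOT

A 6-joint arm with a two-finger parallel gripper is mounted at the origin on the work surface. World frame = base frame: x ahead of the robot, y to its left, z up, the work surface at z = 0. Lengths are in m, angles in rad, forces in N, time in s.
With the tool pointing down it reaches from about 0.275 to 0.875 m from the base axis. Payload 12.5 kg.
Tool frame: the origin (TCP) lies midway between the tips of the shut fingers; the grasp point (between the pads) lies 19 mm behind it; z points along the fingers, x is the direction in which the jaws open and shut, and the axes are right-handed (so a half turn about z gives the same grasp; the last joint's range is limited). The gripper opens to 85 mm and grips with 20 to 120 N. Pads are 22 mm wide; open, the fingers measure 114 mm over their backs; the gripper's body (76 mm by 85 mm) begins 54 mm behind the grasp point. The pads swing forward as they close: fully open they stand 13 mm farther back than shut.
Start: joints at [1.077, 0.351, 1.652, -0, 1.139, -0.085], TCP at [0.219, 0.505, 0.231] pointing down, gripper open.
Joint ranges: [-2.75, 2.75], [-0.79, 2.1], [0.01, 2.65], [-1.57, 4.71], [0.07, 3.14], [-2.87, 2.87]. Speed limits (rad/s): [2.22, 2.22, 2.79, 3.14, 3.14, 3.14].

INTERFACE

Orientations are given as a rotation vector (axis times angle).
In Python, from plant import * gives the robot as it stands.
- The arm moves only by the tool send_rows, never from a script. Its argument "rows" is a list of rows, each an object of numbers: "x", "y", "z": the shift along the tool's x, y, z in cm; "twist": the turn about the tool's z in degrees. In form: [{"x": .., "y": .., "z": .., "twist": ..}, ...]. A call has 1 to 20 rows; each row is the pose to reach, as a shift and turn from the pose commanded when the call began, along the tool's axes at that moment; what a row does not reach only later rows make up. A row lasts 1/10 s, in which the tool goes at most 50 mm and 8.59 degrees, less where a joint would pass 70% of its speed; a pose out of reach is approached as far as the arm can. A call with a gripper value outside its range is refused whole. "claw" is the gripper command: -1 is fully open, 1 is shut, values between are in proportion, set as the call begins (left out, the last holds). The fingers move at their own pace and stop on an object; "grip_force" is the grip in N (left out, the last holds). Time passes only in rows, so rows that repeat a pose let the fingers close. It gives the time, the measured TCP pose, the force and the opening at its end, in the units of the state.
- state(): the state, without advancing time (a new reading comes with each control period).
- get_image(name): name is "side" or "top" or "wrist"; returns a dict with "pixels" (480x640x3 uint8, red, green, blue), "z_map" (480x640 float32, m along the optical axis (not along the pixel's ray), 0 where there is no reading), "fx", "fy", "cx", "cy" (pixels), "R" (3x3) and "t" (3): a world point X has camera coordinates R X + t; the wrist camera has in their place "T_tool_cam" (4x4, takes a point from camera to tool coordinates, whose origin is the TCP and whose axes are the tool frame's). Camera axes: x right, y down, z forward; pixel columns grow to the right and rows downward; lengths in m; the calibration is good to about 2 mm. A picture is of the moment at which its call begins: read the wrist's pose just before it.
- finish_job(): hands the job in, once; it reports no verdict.
The state is a dict: "clock": time; "joints": joint angles; "qd": joint speeds; "joint_torque": joint torques, N m; "position": TCP position; "ee_rot": TCP orientation; "contact_force": force on the tool from outside, world axes, zero at the start; "moment": the same for the moment, N m; "opening": finger opening in m.
Only numpy, scipy, OpenCV 4.12 (cv2) and the standard library are available. Lean on these libraries where they do the work, as an engineer would, in place of code of your own. Each camera call takes 0.05 s, during which the arm holds its last target. There are 200 camera calls.

TASK

Take every specimen cell out of the incubation block: press a well's side paddle all the way down to push its cell up, then grip the raised cell and lay it flat in a nest of the grey transport tray, one cell to a nest. When all the cells are in the tray, lower the cover plate over the tray's two pins until it rests flush on both end blocks, and let go. Leave the other things on the bench where they are.

Things in the scene. Friction and masses are not known exactly. Their poses are not given: they have to be found in the camera images.
- cell1: Sealed round specimen cell: flat metal disc, 50 mm diameter, 24 mm high, glass window on both faces (either may be up), 0.08 kg. Origin at its centre (mid height), z along its axis. Starts sunk in a well, top level with the block's top, so it cannot be gripped until raised. Three or four of the four cells are present, in varying wells.
- cell2: Sealed round specimen cell: flat metal disc, 50 mm diameter, 24 mm high, glass window on both faces (either may be up), 0.08 kg. Origin at its centre (mid height), z along its axis. Starts sunk in a well, top level with the block's top, so it cannot be gripped until raised. Three or four of the four cells are present, in varying wells.
- cell3: Sealed round specimen cell: flat metal disc, 50 mm diameter, 24 mm high, glass window on both faces (either may be up), 0.08 kg. Origin at its centre (mid height), z along its axis. Starts sunk in a well, top level with the block's top, so it cannot be gripped until raised. Three or four of the four cells are present, in varying wells.
- cell4: Sealed round specimen cell: flat metal disc, 50 mm diameter, 24 mm high, glass window on both faces (either may be up), 0.08 kg. Origin at its centre (mid height), z along its axis. Starts sunk in a well, top level with the block's top, so it cannot be gripped until raised. Three or four of the four cells are present, in varying wells.
- block: White incubation block, fixed, 160 (its x) by 170 (its y) by 60 mm high, flat top; origin at centre of underside, z up. Four round wells in the top, 52 mm wide, 24 mm deep: well 1 at x +38, y +40 mm; 2 at -38, +40; 3 at -38, -40; 4 at +38, -40. Each well's floor has an ejector hole over its lever's nose. Paddles of wells 1, 2 stick out on the +y side, 3, 4 on the -y side.
- paddle1 (a point): Middle of the upper face of the black finger paddle (30 by 34 mm) on the outer end of ejector lever 1, beside well 1: 80 mm outwards from the well's centre along the block's y, 35 mm clear of the block's side; about 42 mm above the bench at rest, 23 mm when fully down. The point moves with the paddle.
- ejector1 (a joint): Ejector lever 1, a rocker under well 1: 0 = paddle up, nose below the well's floor; 0.46 = paddle fully down. Pressing the paddle straight down (about 4 N, 18 mm) raises the nose through the ejector hole and lifts the cell in well 1 about 16 mm above the block's top. Stiff pivot: it stays where it is left and holds the cell up.
- paddle2 (a point): Middle of the upper face of the black finger paddle (30 by 34 mm) on the outer end of ejector lever 2, beside well 2: 80 mm outwards from the well's centre along the block's y, 35 mm clear of the block's side; about 42 mm above the bench at rest, 23 mm when fully down. The point moves with the paddle.
- ejector2 (a joint): Ejector lever 2, a rocker under well 2: 0 = paddle up, nose below the well's floor; 0.46 = paddle fully down. Pressing the paddle straight down (about 4 N, 18 mm) raises the nose through the ejector hole and lifts the cell in well 2 about 16 mm above the block's top. Stiff pivot: it stays where it is left and holds the cell up.
- paddle3 (a point): Middle of the upper face of the black finger paddle (30 by 34 mm) on the outer end of ejector lever 3, beside well 3: 80 mm outwards from the well's centre along the block's y, 35 mm clear of the block's side; about 42 mm above the bench at rest, 23 mm when fully down. The point moves with the paddle.
- ejector3 (a joint): Ejector lever 3, a rocker under well 3: 0 = paddle up, nose below the well's floor; 0.46 = paddle fully down. Pressing the paddle straight down (about 4 N, 18 mm) raises the nose through the ejector hole and lifts the cell in well 3 about 16 mm above the block's top. Stiff pivot: it stays where it is left and holds the cell up.
- paddle4 (a point): Middle of the upper face of the black finger paddle (30 by 34 mm) on the outer end of ejector lever 4, beside well 4: 80 mm outwards from the well's centre along the block's y, 35 mm clear of the block's side; about 42 mm above the bench at rest, 23 mm when fully down. The point moves with the paddle.
- ejector4 (a joint): Ejector lever 4, a rocker under well 4: 0 = paddle up, nose below the well's floor; 0.46 = paddle fully down. Pressing the paddle straight down (about 4 N, 18 mm) raises the nose through the ejector hole and lifts the cell in well 4 about 16 mm above the block's top. Stiff pivot: it stays where it is left and holds the cell up.
- tray: Grey transport tray, fixed, 160 (its x) by 190 mm (its y); origin at centre of underside, z up. Four square nests, 60 mm wide, at x +-40, y +-33 mm, floor 8 mm above the bench, parted by ribs 5 mm high; one cell in each, any cell in any nest. Two end blocks (22 mm in y, 100 mm in x) at y +-83 mm, tops 38 mm above the bench, each with an upright pin; the cover rests on them.
- pin1 (a point): Tip of the tray's locating pin at y +83 mm: 10 mm in diameter, 28 mm tall above the end block (tip 66 mm above the bench), the last 10 mm tapered.
- pin2 (a point): Tip of the tray's locating pin at y -83 mm: 10 mm in diameter, 28 mm tall above the end block (tip 66 mm above the bench), the last 10 mm tapered.
- cover: Aluminium cover plate of the tray, 150 (x) by 190 (y) by 6 mm, 0.28 kg, lying on the bench. Origin at the centre of its underside, z up. Two 14 mm holes at y +-83 mm. In the middle of its top a black bar handle, 14 mm thick (x), 70 mm long (y), its top 42 mm above the underside. It fits either way round.
- dishes: Bystander, to be left alone: stack of three petri dishes. Origin at its foot's centre.
- reagent: Bystander, to be left alone: brown bottle. Origin at its foot's centre.
- beaker: Bystander, to be left alone: beaker. Origin at its foot's centre.
- tipbox: Bystander, to be left alone: blue box. Origin at its foot's centre.
- notebook: Bystander, to be left alone: notebook. Origin at its foot's centre.
- forceps: Bystander, to be left alone: forceps. Origin at its foot's centre.
- jar: Bystander, to be left alone: glass jar. Origin at its foot's centre.
Things that resemble listed ones, but are neither listed nor needed, are in the scene too. Leave any green look-alike of the cover alone. What is shaped like the cell3 but pink is not meant.

How it is judged:
By the outcome, as a careful person would: the job done as asked, in the order asked, and still so for the second after the job is handed in, with the robot touching nothing.
Of cell1, cell2, cell3, cell4 only 3 to 4 are there at a start; the rules pass over those that are not, and their reading is None.
At some moment in a run one of cover may be knocked a few centimetres aside while the robot is not near it.
Once in a run the grip may slacken for a moment while it holds something.
It also fails if it takes over 210 s, if anything falls off the work surface, if the arm or the gripper's body presses on something with over 40 N, if the wrist force passes 120 N, or if a joint passes its speed limit or range.

## Working session

There is one attempt and no reset: what is moved stays moved. The work goes in short steps, Python scripts to look and compute and a tool call to move; the robot and the scene stay as the last step left them, time stands still between calls to the robot, and variables do not carry over. Pictures are saved under pics/ and viewed, about 12 in all and at most 16, crops included, and the job is handed in when it is done.

Besides the shell and the picture viewer there is one more tool, called after ">>>" in YAML: its name, and indented under it one key for each argument. send_rows: Moves the arm, as the interface text tells. Its arguments: {"type":"object","properties":{"rows":{"type":"array","items":{"type":"object","properties":{"x":{"type":"number"},"y":{"type":"number"},"z":{"type":"number"},"twist":{"type":"number"}}}},"claw":{"type":"number"},"grip_force":{"type":"number"}},"required":["rows"]}

```bash
ls; mkdir -p pics; cat > h.py <<'E'
from plant import *
import numpy as np, cv2
def snap(n,f):
    s=state(); im=get_image(n); cv2.imwrite('pics/'+f,im['pixels'][:,:,::-1]); np.savez('pics/'+f[:-4]+'.npz',**{k:np.array(v) for k,v in im.items()},pos=s['position'],rot=s['ee_rot']); return s,im
def cam(im,pos=None,rot=None):
    # returns Rwc, origin
    if 'R' in im: R=np.array(im['R']); return R.T, -R.T@np.array(im['t'])
    T=np.array(im['T_tool_cam']); Rt=cv2.Rodrigues(np.array(rot,float))[0]
    return Rt@T[:3,:3], Rt@T[:3,3]+np.array(pos)
def ray(im,uv,z,pos=None,rot=None):
    Rw,o=cam(im,pos,rot); uv=np.atleast_2d(uv).astype(float)
    d=np.c_[(uv[:,0]-im['cx'])/im['fx'],(uv[:,1]-im['cy'])/im['fy'],np.ones(len(uv))]@Rw.T
    return o+d*((z-o[2])/d[:,2])[:,None]
def cloud(im,pos=None,rot=None):
    Rw,o=cam(im,pos,rot); v,u=np.mgrid[:480,:640]; Z=im['z_map']
    P=np.stack([(u-im['cx'])/im['fx']*Z,(v-im['cy'])/im['fy']*Z,Z],-1)@Rw.T+o
    P[Z==0]=np.nan; return P
def load(f):
    return {k:(v if v.ndim else v.item()) for k,v in np.load('pics/'+f).items()}
E
python3 - <<'E'
from h import *
print(state())
for n in('top','side'):
    s,im=snap(n,n+'0.png'); R,o=cam(im); print(n,o,R[:,2],im['fx'])
E
```

```text
pics
{'clock': 0.0, 'joints': array([ 1.07738525e+00,  3.51236186e-01,  1.65243671e+00, -3.11488875e-05,
        1.13908669e+00, -8.45510079e-02]), 'qd': array([-0.00133312,  0.00086166,  0.00035499, -0.000147  ,  0.00214487,
       -0.00058939]), 'joint_torque': array([ 2.09204838e-03, -5.06092072e+01, -2.91412121e+01, -1.19702895e-05,
        4.33537964e-03, -1.91249103e-05]), 'position': array([0.21845997, 0.50438878, 0.23075365]), 'ee_rot': array([ 2.62565991e+00,  1.72390948e+00, -1.59030142e-03]), 'contact_force': array([-1.02472891,  0.99417644, -0.52467309]), 'moment': array([ 0.03269284, -0.01502879,  0.01398085]), 'opening': 0.08514800734169366}
top [ 0.41794516 -0.05971941  1.33548892] [ 0.09012858 -0.01664217 -0.99579108] 438.8352522040568
side [0.51907468 0.84012219 0.80333564] [ 0.00561677 -0.77349362 -0.6337792 ] 487.8384073763568
```

View pics/top0.png

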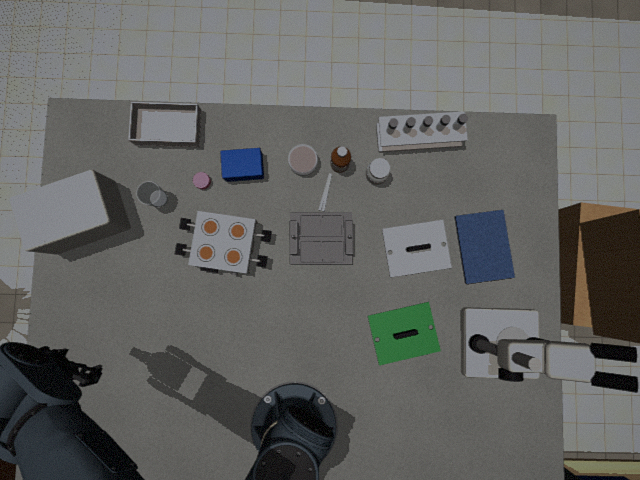

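View pics/side0.png

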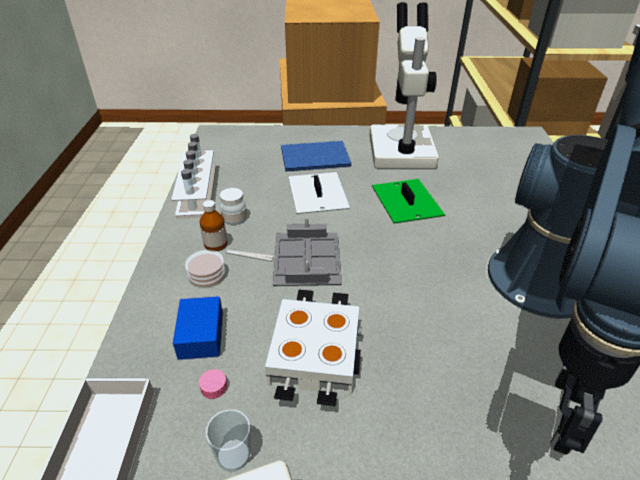

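Top view: block at (223,243) with four orange windows (238,231), (210,227), (206,253), (233,257) and paddles left and right of it. The tray is at (321,238) and the white cover at (417,248). The green plate at (404,333) is the look-alike, and the pink disc at (201,181) is not meant.

```bash
python3 - <<'E'
from h import *
im=load('top0.npz'); P=cloud(im); hsv=cv2.cvtColor(im['pixels'],cv2.COLOR_RGB2HSV)
def comps(m,amin,box):
    m=m.astype(np.uint8)*255; x0,y0,x1,y1=box; k=np.zeros_like(m);k[y0:y1,x0:x1]=m[y0:y1,x0:x1]
    return [c for c in cv2.findContours(k,cv2.RETR_EXTERNAL,cv2.CHAIN_APPROX_NONE)[0] if cv2.contourArea(c)>amin]
H,S,V=cv2.split(hsv)
print('cells')
for c in comps((H<20)&(S>120)&(V>100),40,(170,200,280,280)):
    M=cv2.moments(c); uv=(M['m10']/M['m00'],M['m01']/M['m00']); print(np.round(uv,1),cv2.contourArea(c),ray(im,uv,.06)[0].round(4),P[int(uv[1]),int(uv[0])].round(4))
def rect(name,m,z,box,amin):
    for c in comps(m,amin,box):
        w=ray(im,c[:,0,:],z)[:,:2]; r=cv2.minAreaRect((w*1000).astype(np.float32)); print(name,np.round(r[0],1),np.round(r[1],1),round(r[2],2))
for nm,z,box in(('block',.06,(180,200,262,285)),('cover',.006,(375,210,460,285))):
    rect(nm,(S<40)&(V>140),z,box,1000)
# height-based masks
z=P[...,2]
rect('block z',(abs(z-.06)<.008),.06,(170,195,280,285),1000)
rect('endblk z',(abs(z-.038)<.006),.038,(280,200,365,275),60)
rect('paddles z',(V<60)&(z>.03)&(z<.05),.042,(170,200,280,285),20)
rect('handle',(V<60)&(z>.03),.042,(375,210,460,285),20)
rect('tray',(z>.005)&(z<.055),.01,(285,205,360,270),1000)
ys=slice(205,270);xs=slice(285,360);m=np.argwhere(z[ys,xs]>.046)+[205,285];print('pinpx',m.tolist(),z[m[:,0],m[:,1]])
b=im['pixels'][185:300,160:470,::-1]; cv2.imwrite('pics/crop1.png',cv2.resize(b,None,fx=2.58,fy=2.58,interpolation=cv2.INTER_CUBIC))
E
```

```text
cells
[233.  256.4] 93.0 [0.491  0.1867 0.06  ] [0.4918 0.1863 0.063 ]
[205.6 252.4] 96.0 [0.5001 0.2663 0.06  ] [0.5015 0.269  0.057 ]
[237.4 230.6] 96.0 [0.5666 0.1776 0.06  ] [0.5683 0.1789 0.059 ]
[210.1 226.6] 92.0 [0.576  0.2573 0.06  ] [0.5776 0.2575 0.0605]
block [533.3 222.5] [167.2 157.5] 83.29
cover [ 535.9 -359.5] [147.9 187.3] 10.25
block z [533.1 221.6] [172.  159.9] 83.29
endblk z [ 559.8 -148.7] [95.9 20.9] 1.32
endblk z [554.9  17.8] [95.6 20.7] 1.9
paddles z [451.5 260.2] [51.  10.4] 82.84
paddles z [481.2 106.4] [28.6 33.3] 82.13
paddles z [509.5 346. ] [30.6 33.3] 82.13
paddles z [556.5  97.4] [28.7 33.6] 82.8
paddles z [584.4 337. ] [30.6 34.1] 83.77
handle [ 534.7 -357. ] [13.1 70.4] 10.13
tray [558.5 -67.5] [197.4 169.7] 89.59
pinpx [[235, 292], [235, 293], [235, 348], [235, 349], [235, 350], [236, 291], [236, 292], [236, 293], [236, 294], [236, 348], [236, 349], [236, 350], [237, 291], [237, 292], [237, 293], [237, 294], [237, 348], [237, 349], [237, 350], [238, 292], [238, 293]] [0.06034271 0.06144403 0.06273179 0.06759016 0.05666043 0.06030629
 0.06713142 0.06755301 0.05209482 0.06121947 0.06721463 0.06672395
 0.05513261 0.0608896  0.06104767 0.04911312 0.05948    0.05914651
 0.06082787 0.04630128 0.0476504 ]
```

View pics/crop1.png

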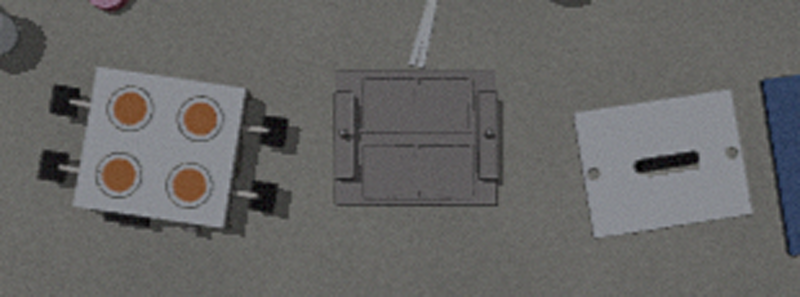

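All four cells are present: the window depths sit at block-top height and the well pitches match at 76/80 mm. The poses also agree with each other: block yaw −6.6°, tray centre (0.557, −0.065) yaw 1.7°, cover (0.535, −0.358) yaw 10.2°. I'm starting to move: jaws shut, tool turned to world axes, above the far-left paddle.

>>> send_rows:
  rows:
    - {"x": -0.8,"y": 40.2,"z": 8,"twist": 66.6}
    - {"x": -0.8,"y": 40.2,"z": 8,"twist": 66.6}
    - {"x": -0.8,"y": 40.2,"z": 8,"twist": 66.6}
    - {"x": -0.8,"y": 40.2,"z": 8,"twist": 66.6}
    - {"x": -0.8,"y": 40.2,"z": 8,"twist": 66.6}
    - {"x": -0.8,"y": 40.2,"z": 8,"twist": 66.6}
    - {"x": -0.8,"y": 40.2,"z": 8,"twist": 66.6}
    - {"x": -0.8,"y": 40.2,"z": 8,"twist": 66.6}
    - {"x": -0.8,"y": 40.2,"z": 8,"twist": 66.6}
    - {"x": -0.8,"y": 40.2,"z": 8,"twist": 66.6}
    - {"x": -0.8,"y": 40.2,"z": 8,"twist": 66.6}
    - {"x": -0.8,"y": 40.2,"z": 8,"twist": 66.6}
    - {"x": -0.8,"y": 40.2,"z": 8,"twist": 66.6}
  claw: 1

```text
clock: 1.4
position: [0.5834, 0.3385, 0.1519]
ee_rot: [-3.141, -0.002, -0.001]
contact_force: [-0.4, 0.6, 0.1]
opening: 0.0
```

```bash
python3 - <<'E'
from h import *
s,im=snap('wrist','w1.png'); p=s['position'],s['ee_rot']; R,o=cam(im,*p); print(s['position'],o,R[:,2])
P=cloud(im,*p); V=im['pixels'].max(-1); z=P[...,2]
print(np.nanmin(z),np.nanmax(z))
m=((V<70)&(z>.034)&(z<.05)).astype(np.uint8)
for c in cv2.findContours(m,0,1)[0]:
    if cv2.contourArea(c)>300:
        w=ray(im,c[:,0,:],.042,*p)[:,:2]; print(cv2.minAreaRect((w*1000).astype(np.float32)),c.mean(0))
E
```

```text
[0.58340914 0.33850019 0.15187425] [0.58237726 0.41861122 0.29410861] [ 8.82639621e-04 -3.13597749e-01 -9.49555513e-01]
-0.003972698004217623 0.23941398114238274
((583.7499389648438, 340.88818359375), (26.71151351928711, 32.674678802490234), 82.72511291503906) [[324.21578947 226.57368421]]
((509.5838317871094, 349.9131774902344), (27.155908584594727, 33.698856353759766), 83.89366912841797) [[204.3622449  212.31122449]]
```

View pics/w1.png

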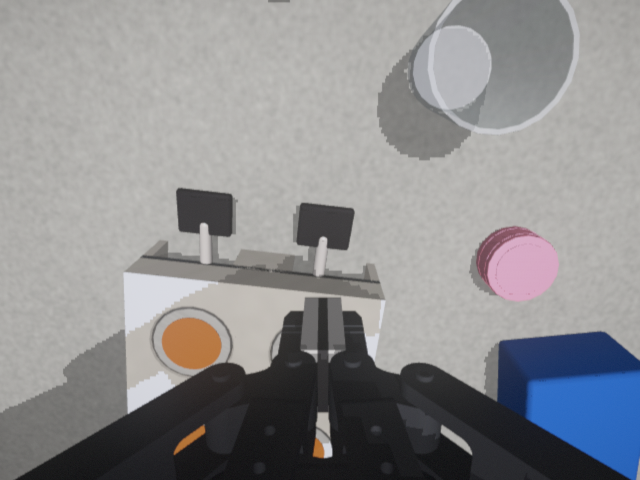

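>>> send_rows:
  rows:
    - {"x": 0,"y": 0,"z": 4}
    - {"x": 0,"y": 0,"z": 8}
    - {"x": 0,"y": 0,"z": 10.5}
    - {"x": 0,"y": 0,"z": 11}
    - {"x": 0,"y": 0,"z": 11.5}
    - {"x": 0,"y": 0,"z": 12}
    - {"x": 0,"y": 0,"z": 12.4}
    - {"x": 0,"y": 0,"z": 12.7}
    - {"x": 0,"y": 0,"z": 12.9}
    - {"x": 0,"y": 0,"z": 12.9}

```text
$.rows[0]: bad value
```

>>> send_rows:
  rows:
    - {"x": 0,"y": 0,"z": 4,"twist": 0}
    - {"x": 0,"y": 0,"z": 8,"twist": 0}
    - {"x": 0,"y": 0,"z": 10.5,"twist": 0}
    - {"x": 0,"y": 0,"z": 11,"twist": 0}
    - {"x": 0,"y": 0,"z": 11.5,"twist": 0}
    - {"x": 0,"y": 0,"z": 12,"twist": 0}
    - {"x": 0,"y": 0,"z": 12.4,"twist": 0}
    - {"x": 0,"y": 0,"z": 12.7,"twist": 0}
    - {"x": 0,"y": 0,"z": 12.9,"twist": 0}
    - {"x": 0,"y": 0,"z": 12.9,"twist": 0}

```text
clock: 2.45
position: [0.5849, 0.3385, 0.0251]
ee_rot: [-3.14, 0.0, -0.003]
contact_force: [-5.5, -0.2, 10.8]
opening: 0.0001
```

>>> send_rows:
  rows:
    - {"x": 0,"y": 0,"z": 0.2,"twist": 0}
    - {"x": 0,"y": 0,"z": 0.3,"twist": 0}
    - {"x": 0,"y": 0,"z": 0.3,"twist": 0}

```text
clock: 2.75
position: [0.5852, 0.3385, 0.0244]
ee_rot: [-3.14, 0.0, -0.004]
contact_force: [-14.5, -4.5, 32.6]
opening: 0.0
```

>>> send_rows:
  rows:
    - {"x": 0,"y": 0,"z": -2.5,"twist": 0}
    - {"x": 0,"y": 0,"z": -4.5,"twist": 0}
    - {"x": -3.7,"y": -0.5,"z": -5.5,"twist": 0}
    - {"x": -7.4,"y": -0.9,"z": -5,"twist": 0}
    - {"x": -7.4,"y": -0.9,"z": -3.5,"twist": 0}
    - {"x": -7.4,"y": -0.9,"z": -2,"twist": 0}
    - {"x": -7.4,"y": -0.9,"z": -1.5,"twist": 0}
    - {"x": -7.4,"y": -0.9,"z": -1,"twist": 0}
    - {"x": -7.4,"y": -0.9,"z": -0.5,"twist": 0}
    - {"x": -7.4,"y": -0.9,"z": -0.2,"twist": 0}
    - {"x": -7.4,"y": -0.9,"z": -0.1,"twist": 0}
    - {"x": -7.4,"y": -0.9,"z": -0.1,"twist": 0}

```text
clock: 3.95
position: [0.5116, 0.3472, 0.0241]
ee_rot: [-3.14, 0.002, -0.002]
contact_force: [-14.9, -5.0, 43.4]
opening: 0.0001
```

>>> send_rows:
  rows:
    - {"x": 0,"y": 0,"z": -5,"twist": 0}
    - {"x": 0,"y": 0,"z": -10,"twist": 0}
    - {"x": -0.6,"y": 4.5,"z": -10,"twist": 0}
    - {"x": -1.2,"y": 9,"z": -10,"twist": 0}
    - {"x": -1.8,"y": 13.5,"z": -10,"twist": 0}
    - {"x": -2.3,"y": 18,"z": -10,"twist": 0}
    - {"x": -2.8,"y": 22,"z": -10,"twist": 0}
    - {"x": -2.8,"y": 24.1,"z": -10,"twist": 0}
    - {"x": -2.8,"y": 24.1,"z": -6,"twist": 0}
    - {"x": -2.8,"y": 24.1,"z": -3,"twist": 0}
    - {"x": -2.8,"y": 24.1,"z": -2,"twist": 0}
    - {"x": -2.8,"y": 24.1,"z": -1.5,"twist": 0}
    - {"x": -2.8,"y": 24.1,"z": -1,"twist": 0}
    - {"x": -2.8,"y": 24.1,"z": -0.5,"twist": 0}
    - {"x": -2.8,"y": 24.1,"z": -0.2,"twist": 0}
    - {"x": -2.8,"y": 24.1,"z": -0.1,"twist": 0}
    - {"x": -2.8,"y": 24.1,"z": -0.1,"twist": 0}

```text
clock: 5.65
position: [0.4831, 0.1058, 0.0234]
ee_rot: [-3.141, -0.0, -0.003]
contact_force: [-6.7, -2.7, 19.9]
opening: -0.0001
```

>>> send_rows:
  rows:
    - {"x": 0,"y": 0,"z": -2.5,"twist": 0}
    - {"x": 0,"y": 0,"z": -4.5,"twist": 0}
    - {"x": 3.7,"y": 0.5,"z": -5.5,"twist": 0}
    - {"x": 7.5,"y": 0.9,"z": -5,"twist": 0}
    - {"x": 7.5,"y": 0.9,"z": -3.5,"twist": 0}
    - {"x": 7.5,"y": 0.9,"z": -2,"twist": 0}
    - {"x": 7.5,"y": 0.9,"z": -1.5,"twist": 0}
    - {"x": 7.5,"y": 0.9,"z": -1,"twist": 0}
    - {"x": 7.5,"y": 0.9,"z": -0.5,"twist": 0}
    - {"x": 7.5,"y": 0.9,"z": -0.1,"twist": 0}
    - {"x": 7.5,"y": 0.9,"z": 0,"twist": 0}
    - {"x": 7.5,"y": 0.9,"z": 0,"twist": 0}

```text
clock: 6.85
position: [0.5568, 0.0968, 0.0232]
ee_rot: [-3.142, -0.0, 0.0]
contact_force: [-10.0, -2.8, 25.2]
opening: 0.0001
```

>>> send_rows:
  rows:
    - {"x": 0,"y": 0,"z": -5,"twist": 0}
    - {"x": 0,"y": 0,"z": -10,"twist": 0}
    - {"x": 0,"y": 0,"z": -15,"twist": 0}
    - {"x": 0,"y": 0,"z": -20,"twist": 0}
    - {"x": 0,"y": 0,"z": -20,"twist": 0}
    - {"x": 0,"y": 0,"z": -20,"twist": 0}
  claw: -0.53

```text
clock: 7.45
position: [0.557, 0.0968, 0.2221]
ee_rot: [-3.141, 0.0, -0.002]
contact_force: [0.0, -0.1, -1.2]
opening: 0.0655
```

```bash
cat > cells.py <<'E'
from h import *
import sys
s,im=snap('wrist',sys.argv[1]); p=s['position'],s['ee_rot']; print(s['position'].round(4),s['opening'].__round__(4))
def cells(im,p,zt):
    P=cloud(im,*p); H,S,V=cv2.split(cv2.cvtColor(im['pixels'],cv2.COLOR_RGB2HSV))
    for c in cv2.findContours(((H<20)&(S>110)&(V>90)).astype(np.uint8),0,1)[0]:
        if cv2.contourArea(c)>60:
            m=np.zeros(H.shape,np.uint8); cv2.drawContours(m,[c],-1,1,-1); zz=np.nanmedian(P[m>0][:,2])
            (u,v),_=cv2.minEnclosingCircle(c); w=ray(im,c[:,0,:],zz,*p)[:,:2]*1000
            (x,y),r=cv2.minEnclosingCircle(w.astype(np.float32)); print('px',int(u),int(v),'z',zz.round(4),'xy',round(x,1),round(y,1),'r',round(r,1),'area/circ',round(cv2.contourArea(w.astype(np.float32))/(3.1416*r*r),2))
cells(im,p,0)
im=get_image('top'); print('top'); cells(im,(None,None),0)
cv2.imwrite('pics/top_'+sys.argv[1],im['pixels'][:,:,::-1])
E
python3 cells.py w2.png
```

```text
[0.557  0.0968 0.2221] 0.0655
px 337 83 z 0.075 xy 565.9 183.7 r 18.5 area/circ 0.92
px 219 69 z 0.075 xy 490.6 192.8 r 19.0 area/circ 0.89
top
px 585 276 z -0.4157 xy 480.9 -1136.6 r 201.5 area/circ 0.11
px 606 213 z -0.4161 xy 732.4 -1234.4 r 115.3 area/circ 0.21
```

```bash
python3 - <<'E'
from h import *
im=get_image('side'); 
import importlib
P=cloud(im); H,S,V=cv2.split(cv2.cvtColor(im['pixels'],cv2.COLOR_RGB2HSV))
cv2.imwrite('pics/side2.png',im['pixels'][:,:,::-1])
for c in cv2.findContours(((H<20)&(S>110)&(V>90)).astype(np.uint8),0,1)[0]:
    (u,v),_=cv2.minEnclosingCircle(c)
    if cv2.contourArea(c)>60 and 260<u<370:
        w=ray(im,c[:,0,:],.076)[:,:2]*1000; (x,y),r=cv2.minEnclosingCircle(w.astype(np.float32)); print(int(u),int(v),'%.1f %.1f r%.1f'%(x,y,r),P[int(v),int(u)].round(4))
E
```

```text
332 346 499.2 265.3 r17.2 [0.4991 0.2643 0.0747]
291 342 574.7 257.2 r17.9 [0.5758 0.2563 0.0754]
335 317 492.0 194.0 r21.1 [0.4923 0.1922 0.0738]
297 313 566.5 185.4 r20.8 [0.5678 0.1824 0.0738]
327 28 488.7 -1789.8 r526.2 [ 0.5042 -1.1973  0.2219]
```

View pics/side2.png

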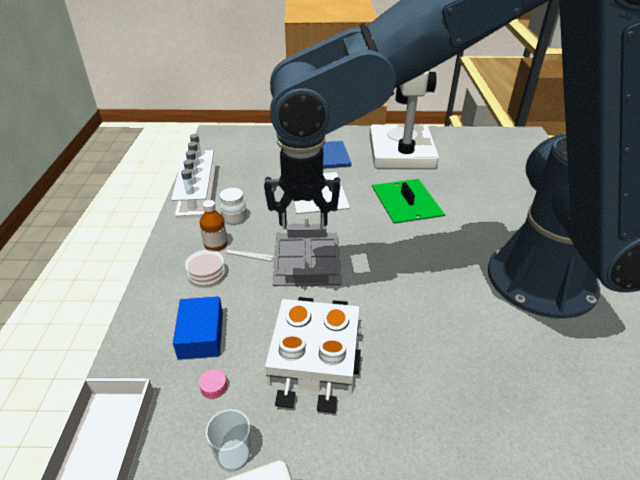

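```bash
cat > tilt.py <<'E'
from h import *
im=get_image('side'); P=cloud(im); H,S,V=cv2.split(cv2.cvtColor(im['pixels'],cv2.COLOR_RGB2HSV))
for c in cv2.findContours(((H<20)&(S>110)&(V>90)).astype(np.uint8),0,1)[0]:
    (u,v),_=cv2.minEnclosingCircle(c)
    if cv2.contourArea(c)>60 and 200<u<370 and 200<v<400:
        m=np.zeros(H.shape,np.uint8); cv2.drawContours(m,[c],-1,1,-1); q=P[m>0]; q=q[~np.isnan(q[:,2])]; c0=q.mean(0)
        co=np.linalg.lstsq(np.c_[q[:,:2]-c0[:2],np.ones(len(q))],q[:,2],rcond=None)[0]; print(int(u),int(v),c0.round(4),'slope deg x,y',np.degrees(np.arctan(co[:2])).round(1))
E
python3 tilt.py
```

```text
332 346 [0.4989 0.2641 0.0747] slope deg x,y [ 1.3 16.4]
291 342 [0.5745 0.255  0.0747] slope deg x,y [ 2.6 16.5]
335 317 [0.4914 0.1938 0.0749] slope deg x,y [ -3.1 -14.4]
297 313 [0.5666 0.1849 0.0751] slope deg x,y [ -2.9 -14.1]
211 221 [ 0.7886 -0.0985  0.0882] slope deg x,y [ -6.6 -14.4]
```

The side view shows all four cells raised, tilted about 15° towards the block's middle. Gripping across world x suits that tilt. First pick is the far right cell at about (0.566, 0.1845).

>>> send_rows:
  rows:
    - {"x": 0.5,"y": -4.5,"z": 3,"twist": 0}
    - {"x": 0.9,"y": -8.8,"z": 6,"twist": 0}
    - {"x": 0.9,"y": -8.8,"z": 10,"twist": 0}
    - {"x": 0.9,"y": -8.8,"z": 13,"twist": 0}
    - {"x": 0.9,"y": -8.8,"z": 15,"twist": 0}
    - {"x": 0.9,"y": -8.8,"z": 16.2,"twist": 0}
    - {"x": 0.9,"y": -8.8,"z": 16.2,"twist": 0}
    - {"x": 0.9,"y": -8.8,"z": 16.2,"twist": 0}
  claw: -0.46

```text
clock: 8.45
position: [0.5665, 0.1845, 0.0597]
ee_rot: [-3.141, 0.001, -0.001]
contact_force: [-0.4, 0.8, 0.2]
opening: 0.0625
```

>>> send_rows:
  rows:
    - {"x": 0,"y": 0,"z": 0,"twist": 0}
    - {"x": 0,"y": 0,"z": 0,"twist": 0}
    - {"x": 0,"y": 0,"z": 0,"twist": 0}
    - {"x": 0,"y": 0,"z": 0,"twist": 0}
    - {"x": 0,"y": 0,"z": 0,"twist": 0}
  claw: 1
  grip_force: 50

```text
clock: 8.95
position: [0.5668, 0.1846, 0.0604]
ee_rot: [-3.141, 0.001, -0.003]
contact_force: [-0.3, -1.8, 6.4]
opening: 0.048
```

>>> send_rows:
  rows:
    - {"x": 0,"y": 0,"z": -1,"twist": 0}
    - {"x": 0,"y": 0,"z": -3,"twist": 0}
    - {"x": 0,"y": 0,"z": -6,"twist": 0}
    - {"x": 0,"y": 0,"z": -8,"twist": 0}
    - {"x": 0,"y": 0,"z": -8,"twist": 0}
    - {"x": 0,"y": 0,"z": -8,"twist": 0}

```text
clock: 9.55
position: [0.566, 0.1845, 0.1393]
ee_rot: [-3.142, 0.001, -0.0]
contact_force: [-0.2, -0.6, -0.9]
opening: 0.0478
```

```bash
python3 - <<'E'
from h import *
im=get_image('side'); s,w=snap('wrist','w3.png')
a=cv2.resize(im['pixels'][150:390,240:400],(400,600),interpolation=cv2.INTER_CUBIC); b=w['pixels'][:,120:520]; b=cv2.resize(b,(400,480)); b=np.vstack([b,np.zeros((120,400,3),np.uint8)])
cv2.imwrite('pics/c3.png',np.hstack([a,b])[:,:,::-1]); print(s['position'],s['opening'],s['contact_force'])
E
python3 tilt.py
```

```text
[0.56572261 0.1844115  0.13855789] 0.04780939865531502 [-0.05852239 -0.2353168  -0.70645354]
332 346 [0.499  0.2641 0.0747] slope deg x,y [ 2.3 16.8]
291 342 [0.5745 0.2551 0.0748] slope deg x,y [ 2.  16.4]
335 317 [0.4915 0.1939 0.075 ] slope deg x,y [ -2.8 -13.8]
296 285 [0.5656 0.1842 0.1521] slope deg x,y [ -2.5 -14.5]
211 221 [ 0.7885 -0.0986  0.0882] slope deg x,y [ -6.2 -14.1]
```

View pics/c3.png

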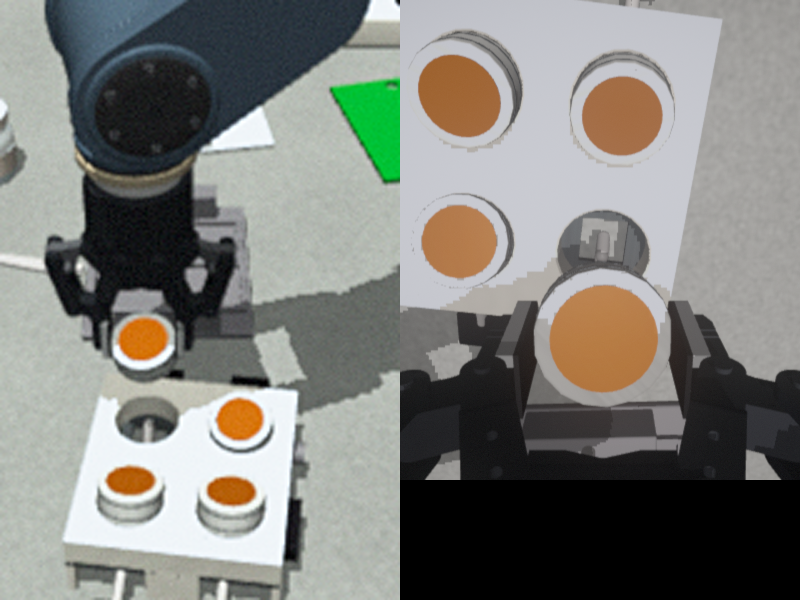

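>>> send_rows:
  rows:
    - {"x": 0.5,"y": 4,"z": 0,"twist": 0}
    - {"x": 1,"y": 8,"z": 0,"twist": 0}
    - {"x": 1.5,"y": 12,"z": 0,"twist": 0}
    - {"x": 2,"y": 16,"z": 0,"twist": 0}
    - {"x": 2.5,"y": 20,"z": 0,"twist": 0}
    - {"x": 3,"y": 24,"z": 0,"twist": 0}
    - {"x": 3.2,"y": 27,"z": 0,"twist": 0}
    - {"x": 3.2,"y": 28.1,"z": 0,"twist": 0}
    - {"x": 3.2,"y": 28.1,"z": 3,"twist": 0}
    - {"x": 3.2,"y": 28.1,"z": 5,"twist": 0}
    - {"x": 3.2,"y": 28.1,"z": 5,"twist": 0}

```text
clock: 10.8
position: [0.5962, -0.0955, 0.0861]
ee_rot: [-3.14, 0.0, 0.009]
contact_force: [-0.7, 0.4, 0.5]
opening: 0.0476
```

```bash
python3 - <<'E'
from h import *
im=get_image('side'); s,w=snap('wrist','w4.png')
a=cv2.resize(im['pixels'][150:390,240:400],(400,600),interpolation=cv2.INTER_CUBIC); b=w['pixels'][:,120:520]; b=cv2.resize(b,(400,480)); b=np.vstack([b,np.zeros((120,400,3),np.uint8)])
cv2.imwrite('pics/c4.png',np.hstack([a,b])[:,:,::-1]); print(s['position'],s['opening'],s['contact_force'])
E
python3 tilt.py
```

```text
[ 0.59723487 -0.0956985   0.08799747] 0.047868379836310114 [-1.15597169  1.08555175 -0.98753834]
332 346 [0.499  0.2641 0.0747] slope deg x,y [ 1.9 16.8]
291 342 [0.5745 0.2549 0.0745] slope deg x,y [ 2.7 16.9]
335 317 [0.4914 0.1938 0.0749] slope deg x,y [ -3.2 -13. ]
289 217 [ 0.5975 -0.0966  0.1032] slope deg x,y [ -4.2 -11. ]
211 221 [ 0.7886 -0.0984  0.0882] slope deg x,y [ -6.8 -14.2]
```

View pics/c4.png

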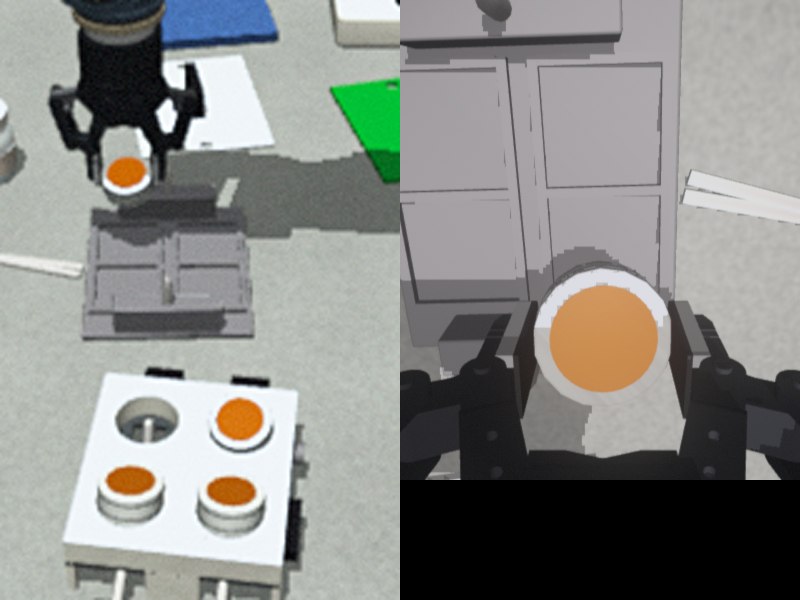

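>>> send_rows:
  rows:
    - {"x": 0,"y": 0,"z": 3,"twist": 0}
    - {"x": 0,"y": 0,"z": 5.5,"twist": 0}
    - {"x": 0,"y": 0,"z": 6.2,"twist": 0}
    - {"x": 0,"y": 0,"z": 6.4,"twist": 0}
    - {"x": 0,"y": 0,"z": 6.6,"twist": 0}
    - {"x": 0,"y": 0,"z": 6.6,"twist": 0}

```text
clock: 11.55
position: [0.5988, -0.0966, 0.0244]
ee_rot: [3.141, -0.001, 0.003]
contact_force: [0.0, -0.4, -0.4]
opening: 0.0475
```

>>> send_rows:
  rows:
    - {"x": 0,"y": 0,"z": 0.2,"twist": 0}
    - {"x": 0,"y": 0,"z": 0.4,"twist": 0}
    - {"x": 0,"y": 0,"z": 0.4,"twist": 0}

```text
clock: 11.85
position: [0.5993, -0.0978, 0.0218]
ee_rot: [3.14, -0.0, 0.005]
contact_force: [-6.5, -5.7, 18.3]
opening: 0.0477
```

>>> send_rows:
  rows:
    - {"x": 0,"y": 0,"z": 0,"twist": 0}
    - {"x": 0,"y": 0,"z": 0,"twist": 0}
    - {"x": 0,"y": 0,"z": 0,"twist": 0}
    - {"x": 0,"y": 0,"z": -1,"twist": 0}
    - {"x": 0,"y": 0,"z": -5,"twist": 0}
    - {"x": 0,"y": 0,"z": -10,"twist": 0}
    - {"x": -2,"y": -4,"z": -11,"twist": 0}
    - {"x": -5,"y": -8,"z": -12,"twist": 0}
    - {"x": -8,"y": -13,"z": -12,"twist": 0}
    - {"x": -10,"y": -18,"z": -12,"twist": 0}
    - {"x": -10.6,"y": -22,"z": -12,"twist": 0}
    - {"x": -10.6,"y": -22,"z": -12,"twist": 0}
  claw: -0.46

```text
clock: 13.05
position: [0.4908, 0.1277, 0.1402]
ee_rot: [-3.141, -0.006, -0.001]
contact_force: [-0.4, -0.1, -0.2]
opening: 0.0621
```

```bash
python3 tilt.py; python3 cells.py w5.png
```

```text
332 346 [0.499  0.2641 0.0747] slope deg x,y [ 1.6 16.2]
291 342 [0.5744 0.255  0.0747] slope deg x,y [ 2.4 16.7]
335 317 [0.4915 0.1938 0.075 ] slope deg x,y [ -3.5 -12.6]
290 238 [ 0.5978 -0.1013  0.034 ] slope deg x,y [-2.3 -4.7]
211 221 [ 0.7886 -0.0985  0.0879] slope deg x,y [ -7.1 -13.8]
[0.4915 0.1261 0.1401] 0.0622
px 323 124 z 0.075 xy 490.5 192.6 r 18.6 area/circ 0.95
px 511 1 z 0.0716 xy 574.4 246.7 r 16.7 area/circ 0.28
top
px 585 278 z -0.4162 xy 470.6 -1135.1 r 191.2 area/circ 0.12
px 333 223 z 0.0356 xy 599.5 -102.7 r 17.6 area/circ 0.85
px 607 213 z -0.4158 xy 728.6 -1236.1 r 118.4 area/circ 0.2
```

>>> send_rows:
  rows:
    - {"x": -0.1,"y": -4,"z": 1,"twist": 0}
    - {"x": -0.1,"y": -6.7,"z": 2,"twist": 0}
    - {"x": -0.1,"y": -6.7,"z": 5,"twist": 0}
    - {"x": -0.1,"y": -6.7,"z": 7,"twist": 0}
    - {"x": -0.1,"y": -6.7,"z": 8,"twist": 0}
    - {"x": -0.1,"y": -6.7,"z": 8,"twist": 0}
    - {"x": -0.1,"y": -6.7,"z": 8,"twist": 0}

```text
clock: 13.9
position: [0.492, 0.19, 0.06]
ee_rot: [-3.141, 0.002, -0.001]
contact_force: [0.5, 0.6, 0.1]
opening: 0.0626
```

>>> send_rows:
  rows:
    - {"x": 0,"y": 0,"z": 0,"twist": 0}
    - {"x": 0,"y": 0,"z": 0,"twist": 0}
    - {"x": 0,"y": 0,"z": 0,"twist": 0}
    - {"x": 0,"y": 0,"z": 0,"twist": 0}
    - {"x": 0,"y": 0,"z": -1,"twist": 0}
    - {"x": 0,"y": 0,"z": -3,"twist": 0}
    - {"x": 0,"y": 0,"z": -6,"twist": 0}
    - {"x": 0,"y": 0,"z": -8,"twist": 0}
    - {"x": 0,"y": 0,"z": -8,"twist": 0}
  claw: 1

```text
clock: 14.8
position: [0.4928, 0.1911, 0.1428]
ee_rot: [-3.14, 0.001, -0.009]
contact_force: [-0.4, -0.2, -1.7]
opening: 0.0477
```

```bash
python3 tilt.py; python3 - <<'E'
from h import *
im=get_image('top'); P=cloud(im); np.save('pics/P.npy',P)
print(state()['position'],state()['opening'])
q=P[218:229,328:339].reshape(-1,3); q=q[(q[:,2]>.025)&(q[:,2]<.045)]; c=q.mean(0)
print(c,np.degrees(np.arctan(np.linalg.lstsq(np.c_[q[:,:2]-c[:2],np.ones(len(q))],q[:,2],rcond=None)[0][:2])))
cv2.imwrite('pics/t6.png',cv2.resize(im['pixels'][195:285,275:375],None,fx=6,fy=6,interpolation=cv2.INTER_CUBIC)[:,:,::-1])
E
```

```text
332 346 [0.499  0.2639 0.0745] slope deg x,y [ 1.4 16.2]
291 342 [0.5745 0.255  0.0747] slope deg x,y [ 2.2 16.6]
335 287 [0.4928 0.194  0.1568] slope deg x,y [ -2.5 -13.9]
290 238 [ 0.598  -0.1012  0.0341] slope deg x,y [ 0.1 -3.5]
211 221 [ 0.7885 -0.0986  0.0883] slope deg x,y [ -6.2 -14.2]
[0.49129974 0.19061581 0.13971039] 0.04798572856094978
[ 0.60066735 -0.10139471  0.03512917] [-3.93415696 -6.03850526]
```

View pics/t6.png

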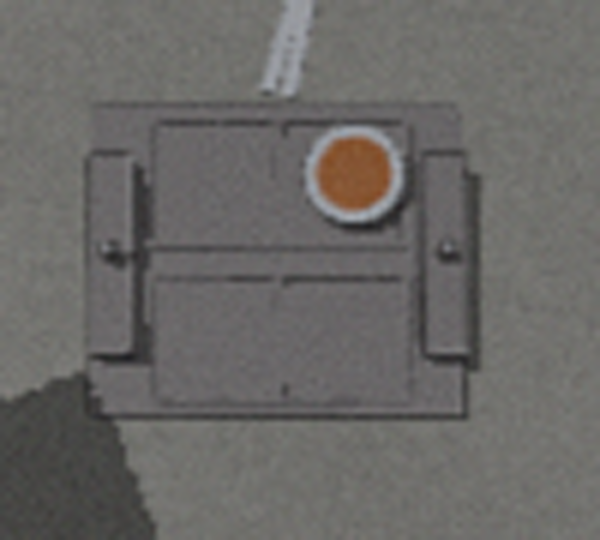

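>>> send_rows:
  rows:
    - {"x": 0.5,"y": 4,"z": 0,"twist": 0}
    - {"x": 1,"y": 8,"z": 0,"twist": 0}
    - {"x": 1.5,"y": 12,"z": 0,"twist": 0}
    - {"x": 2,"y": 16,"z": 0,"twist": 0}
    - {"x": 2.3,"y": 20,"z": 0,"twist": 0}
    - {"x": 2.7,"y": 24,"z": 0,"twist": 0}
    - {"x": 2.7,"y": 27,"z": 0,"twist": 0}
    - {"x": 2.7,"y": 28.8,"z": 0,"twist": 0}
    - {"x": 2.7,"y": 28.8,"z": 4,"twist": 0}
    - {"x": 2.7,"y": 28.8,"z": 8,"twist": 0}
    - {"x": 2.7,"y": 28.8,"z": 11,"twist": 0}
    - {"x": 2.7,"y": 28.8,"z": 11.5,"twist": 0}
    - {"x": 2.7,"y": 28.8,"z": 11.5,"twist": 0}

```text
clock: 16.2
position: [0.5168, -0.0972, 0.0229]
ee_rot: [-3.141, 0.001, 0.006]
contact_force: [1.1, 0.0, -0.4]
opening: 0.048
```

>>> send_rows:
  rows:
    - {"x": 0,"y": 0,"z": 0.2,"twist": 0}
    - {"x": 0,"y": 0,"z": 0.4,"twist": 0}
    - {"x": 0,"y": 0,"z": 0.5,"twist": 0}
  grip_force: 20

```text
clock: 16.5
position: [0.518, -0.0985, 0.0207]
ee_rot: [3.14, 0.001, -0.0]
contact_force: [-6.0, -5.0, 21.2]
opening: 0.0478
```

>>> send_rows:
  rows:
    - {"x": 0,"y": 0,"z": 0.1,"twist": 0}
    - {"x": 0,"y": 0,"z": 0.2,"twist": 0}
    - {"x": 0,"y": 0,"z": 0.2,"twist": 0}

```text
clock: 16.8
position: [0.5197, -0.0983, 0.0191]
ee_rot: [3.14, -0.001, 0.006]
contact_force: [-3.1, -4.8, 18.7]
opening: 0.0482
```

>>> send_rows:
  rows:
    - {"x": 0,"y": 0,"z": 0,"twist": 0}
    - {"x": 0,"y": 0,"z": 0,"twist": 0}
    - {"x": 0,"y": 0,"z": 0,"twist": 0}
    - {"x": 0,"y": 0,"z": -1,"twist": 0}
    - {"x": 0,"y": 0,"z": -5,"twist": 0}
    - {"x": 0,"y": 0,"z": -10,"twist": 0}
    - {"x": 0,"y": 4,"z": -12,"twist": 0}
    - {"x": 3,"y": 8,"z": -12,"twist": 0}
    - {"x": 4,"y": 8,"z": -12,"twist": 0}
    - {"x": 4,"y": 8,"z": -12,"twist": 0}
  claw: -0.46

```text
clock: 17.8
position: [0.5587, -0.1778, 0.1375]
ee_rot: [-3.142, 0.002, -0.001]
contact_force: [-0.4, -0.2, 0.1]
opening: 0.0624
```

```bash
python3 tilt.py; python3 - <<'E'
from h import *
s,im=snap('wrist','w7.png');p=s['position'],s['ee_rot'];print(p)
P=cloud(im,*p);H,S,V=cv2.split(cv2.cvtColor(im['pixels'],cv2.COLOR_RGB2HSV))
def fit(q):
    q=q[~np.isnan(q[:,2])];c=np.median(q,0);q=q[abs(q[:,2]-c[2])<.008];return c.round(4),np.degrees(np.arctan(np.linalg.lstsq(np.c_[q[:,:2]-c[:2],np.ones(len(q))],q[:,2],rcond=None)[0][:2])).round(1)
for c in cv2.findContours(((H<20)&(S>110)&(V>90)).astype(np.uint8),0,1)[0]:
    if cv2.contourArea(c)>200:
        m=np.zeros(H.shape,np.uint8); cv2.drawContours(m,[c],-1,1,-1);print(c.mean(0),fit(P[m>0]))
z=P[...,2]; x=P[...,0];y=P[...,1]
print('floor nest++',fit(P[(abs(x-.5964)<.02)&(abs(y+.031)<.02)]))
for yy in (.018,-.149): print('endblk',fit(P[(abs(x-.53)<.015)&(abs(y-yy)<.008)]))
E
```

```text
332 346 [0.499  0.2639 0.0745] slope deg x,y [ 2.1 15.7]
291 342 [0.5745 0.255  0.0747] slope deg x,y [ 2.1 17.1]
322 239 [ 0.5182 -0.1002  0.0317] slope deg x,y [-0.4  3.5]
290 238 [ 0.5978 -0.1009  0.0344] slope deg x,y [ 0.2 -2.7]
211 221 [ 0.7888 -0.0986  0.0883] slope deg x,y [ -7.6 -14.4]
(array([ 0.55769534, -0.17695874,  0.13705714]), array([-3.14105056e+00,  6.31678711e-04,  1.56555843e-03]))
[[396.23560209 103.76963351]] (array([ 0.5977, -0.1012,  0.0345]), array([ 0.1, -6.1]))
[[253.35602094 101.85863874]] (array([ 0.5181, -0.1002,  0.032 ]), array([0. , 0.1]))
floor nest++ (array([ 0.5964, -0.0478,  0.0075]), array([ 0.1, -0.1]))
endblk (array([nan, nan, nan]), array([0., 0.]))
endblk (array([ 0.5301, -0.1489,  0.0375]), array([-0.1, -0.1]))
  return _methods._mean(a, axis=axis, dtype=dtype,
  ret = um.true_divide(
```

View pics/w7.png

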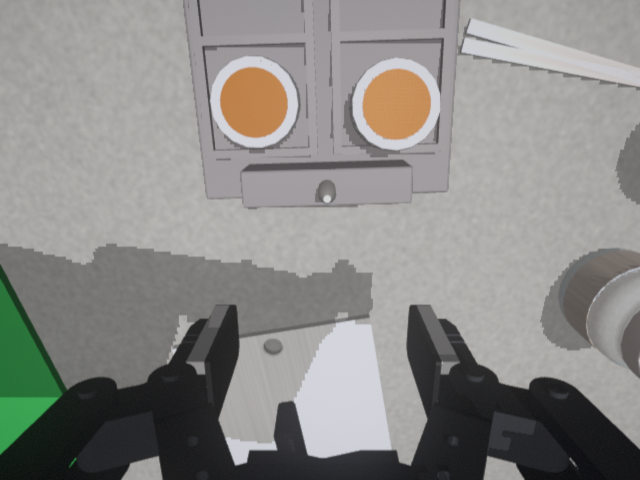

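The first cell is propped on the nest's −y rib by 6°, while the second lies flat at 0°. I'll regrip the first one, shift it +4 mm in y and press it flat with a light grip.

>>> send_rows:
  rows:
    - {"x": 2,"y": -4,"z": 0,"twist": 0}
    - {"x": 4,"y": -7.7,"z": 0,"twist": 0}
    - {"x": 4,"y": -7.7,"z": 4,"twist": 0}
    - {"x": 4,"y": -7.7,"z": 8,"twist": 0}
    - {"x": 4,"y": -7.7,"z": 11,"twist": 0}
    - {"x": 4,"y": -7.7,"z": 11.4,"twist": 0}
    - {"x": 4,"y": -7.7,"z": 11.4,"twist": 0}

```text
clock: 18.6
position: [0.5975, -0.0998, 0.0234]
ee_rot: [-3.141, -0.0, 0.002]
contact_force: [0.4, -0.1, 0.3]
opening: 0.0623
```

>>> send_rows:
  rows:
    - {"x": 0,"y": 0,"z": 0,"twist": 0}
    - {"x": 0,"y": 0,"z": 0,"twist": 0}
    - {"x": 0,"y": 0,"z": 0,"twist": 0}
    - {"x": 0,"y": 0,"z": 0,"twist": 0}
    - {"x": 0,"y": 0,"z": -0.4,"twist": 0}
    - {"x": 0,"y": -0.2,"z": -0.7,"twist": 0}
    - {"x": 0,"y": -0.4,"z": -0.7,"twist": 0}
    - {"x": 0,"y": -0.4,"z": -0.7,"twist": 0}
  claw: 1
  grip_force: 40

```text
clock: 19.4
position: [0.5981, -0.0962, 0.0305]
ee_rot: [3.142, -0.0, 0.0]
contact_force: [-0.1, -0.5, 0.6]
opening: 0.0475
```

>>> send_rows:
  rows:
    - {"x": 0,"y": 0,"z": 0.4,"twist": 0}
    - {"x": 0,"y": 0,"z": 0.6,"twist": 0}
    - {"x": 0,"y": 0,"z": 0.8,"twist": 0}
    - {"x": 0,"y": 0,"z": 0.9,"twist": 0}
  grip_force: 20

```text
clock: 19.8
position: [0.5988, -0.0974, 0.0226]
ee_rot: [3.14, -0.001, 0.002]
contact_force: [-8.6, -3.5, 27.2]
opening: 0.0478
```

>>> send_rows:
  rows:
    - {"x": 0,"y": 0,"z": 0.1,"twist": 0}
    - {"x": 0,"y": 0,"z": 0.1,"twist": 0}

```text
clock: 20.0
position: [0.5988, -0.0974, 0.0226]
ee_rot: [3.14, -0.001, 0.002]
contact_force: [-9.0, -3.0, 28.4]
opening: 0.0476
```

>>> send_rows:
  rows:
    - {"x": 0,"y": 0,"z": 0,"twist": 0}
    - {"x": 0,"y": 0,"z": 0,"twist": 0}
    - {"x": 0,"y": 0,"z": 0,"twist": 0}
    - {"x": 0,"y": 0,"z": -1,"twist": 0}
    - {"x": 0,"y": 0,"z": -5,"twist": 0}
    - {"x": 0,"y": 0,"z": -10,"twist": 0}
    - {"x": 0,"y": -5,"z": -11,"twist": 0}
    - {"x": 0,"y": -9,"z": -12,"twist": 0}
    - {"x": 0,"y": -14,"z": -12,"twist": 0}
    - {"x": -1,"y": -19,"z": -12,"twist": 0}
    - {"x": -2,"y": -24,"z": -12,"twist": 0}
    - {"x": -2.4,"y": -29,"z": -12,"twist": 0}
    - {"x": -2.4,"y": -29,"z": -12,"twist": 0}
    - {"x": -2.4,"y": -29,"z": -12,"twist": 0}
  claw: -0.46

```text
clock: 21.4
position: [0.574, 0.1945, 0.1406]
ee_rot: [3.141, 0.003, 0.0]
contact_force: [-0.1, -0.9, -0.2]
opening: 0.0624
```

```bash
python3 tilt.py; python3 cells.py w8.png
```

```text
332 346 [0.499  0.264  0.0747] slope deg x,y [ 0.9 16.2]
291 342 [0.5745 0.2552 0.0748] slope deg x,y [ 2.6 16.6]
322 239 [ 0.5182 -0.1004  0.0315] slope deg x,y [-0.5  0.9]
211 221 [ 0.7885 -0.0983  0.0879] slope deg x,y [ -5.6 -17.5]
[0.5742 0.1933 0.1405] 0.0622
px 323 134 z 0.0751 xy 573.9 255.2 r 18.5 area/circ 0.92
px 164 114 z 0.0752 xy 498.3 264.0 r 19.1 area/circ 0.87
top
px 332 250 z 0.0331 xy 519.9 -102.6 r 17.1 area/circ 0.87
px 585 276 z -0.4159 xy 481.0 -1135.8 r 201.4 area/circ 0.11
px 332 223 z 0.0326 xy 599.8 -100.9 r 17.3 area/circ 0.84
px 606 213 z -0.4158 xy 730.5 -1234.1 r 115.8 area/circ 0.21
```

>>> send_rows:
  rows:
    - {"x": 0,"y": -4,"z": 1,"twist": 0}
    - {"x": 0,"y": -6.2,"z": 2,"twist": 0}
    - {"x": 0,"y": -6.2,"z": 5,"twist": 0}
    - {"x": 0,"y": -6.2,"z": 7,"twist": 0}
    - {"x": 0,"y": -6.2,"z": 8,"twist": 0}
    - {"x": 0,"y": -6.2,"z": 8.1,"twist": 0}
    - {"x": 0,"y": -6.2,"z": 8.1,"twist": 0}

```text
clock: 22.25
position: [0.5749, 0.255, 0.06]
ee_rot: [-3.141, 0.002, -0.001]
contact_force: [-0.0, 0.3, 0.3]
opening: 0.0627
```

>>> send_rows:
  rows:
    - {"x": 0,"y": 0,"z": 0,"twist": 0}
    - {"x": 0,"y": 0,"z": 0,"twist": 0}
    - {"x": 0,"y": 0,"z": 0,"twist": 0}
    - {"x": 0,"y": 0,"z": 0,"twist": 0}
    - {"x": 0,"y": 0,"z": -1,"twist": 0}
    - {"x": 0,"y": 0,"z": -3,"twist": 0}
    - {"x": 0,"y": 0,"z": -6,"twist": 0}
    - {"x": 0,"y": 0,"z": -8,"twist": 0}
    - {"x": 0,"y": 0,"z": -8,"twist": 0}
    - {"x": 0,"y": 0,"z": -8,"twist": 0}
  claw: 1
  grip_force: 50

```text
clock: 23.25
position: [0.5739, 0.2555, 0.139]
ee_rot: [3.142, -0.0, -0.001]
contact_force: [-0.4, 0.7, -1.5]
opening: 0.0478
```

```bash
python3 tilt.py; python3 cells.py w9.png
```

```text
332 346 [0.499  0.2642 0.0748] slope deg x,y [ 0.9 16.7]
291 313 [0.5734 0.2551 0.1526] slope deg x,y [ 1.5 15.7]
322 239 [ 0.5182 -0.071   0.0558] slope deg x,y [-3.6 39.7]
211 221 [ 0.7883 -0.0984  0.0881] slope deg x,y [ -5.5 -14.4]
[0.5736 0.2554 0.1382] 0.0477
px 321 339 z 0.1523 xy 572.5 254.8 r 18.8 area/circ 0.78
px 178 240 z 0.0751 xy 498.4 264.0 r 18.7 area/circ 0.82
top
px 332 250 z 0.0329 xy 519.9 -102.6 r 17.1 area/circ 0.87
px 585 278 z -0.4157 xy 470.6 -1135.7 r 191.4 area/circ 0.12
px 332 223 z 0.0323 xy 599.9 -100.9 r 17.3 area/circ 0.84
px 606 213 z -0.4159 xy 728.8 -1234.0 r 116.4 area/circ 0.21
```

>>> send_rows:
  rows:
    - {"x": 0.5,"y": 4,"z": 0,"twist": 0}
    - {"x": 1,"y": 8,"z": 0,"twist": 0}
    - {"x": 1.5,"y": 12,"z": 0,"twist": 0}
    - {"x": 2,"y": 16,"z": 0,"twist": 0}
    - {"x": 2.3,"y": 20,"z": 0,"twist": 0}
    - {"x": 2.3,"y": 24,"z": 0,"twist": 0}
    - {"x": 2.3,"y": 27,"z": 0,"twist": 0}
    - {"x": 2.3,"y": 28.8,"z": 0,"twist": 0}
    - {"x": 2.3,"y": 28.8,"z": 0,"twist": 0}
    - {"x": 2.3,"y": 28.8,"z": 4,"twist": 0}
    - {"x": 2.3,"y": 28.8,"z": 8,"twist": 0}
    - {"x": 2.3,"y": 28.8,"z": 11,"twist": 0}
    - {"x": 2.3,"y": 28.8,"z": 11.3,"twist": 0}
    - {"x": 2.3,"y": 28.8,"z": 11.3,"twist": 0}

```text
clock: 24.8
position: [0.5969, -0.0318, 0.0261]
ee_rot: [-3.141, -0.0, 0.002]
contact_force: [0.4, -1.0, 0.2]
opening: 0.048
```

>>> send_rows:
  rows:
    - {"x": 0,"y": 0,"z": 0.2,"twist": 0}
    - {"x": 0,"y": 0,"z": 0.4,"twist": 0}
    - {"x": 0,"y": 0,"z": 0.6,"twist": 0}
  grip_force: 20

```text
clock: 25.1
position: [0.598, -0.0319, 0.022]
ee_rot: [-3.141, 0.001, -0.004]
contact_force: [-3.6, 10.5, 20.7]
opening: 0.0476
```

>>> send_rows:
  rows:
    - {"x": 0,"y": 0,"z": 0.2,"twist": 0}
    - {"x": 0,"y": 0,"z": 0.3,"twist": 0}
    - {"x": 0,"y": 0,"z": 0.3,"twist": 0}

```text
clock: 25.4
position: [0.5989, -0.0317, 0.0204]
ee_rot: [-3.141, 0.001, -0.007]
contact_force: [-4.3, 8.0, 22.3]
opening: 0.0481
```

>>> send_rows:
  rows:
    - {"x": 0,"y": 0,"z": 0,"twist": 0}
    - {"x": 0,"y": 0,"z": 0,"twist": 0}
    - {"x": 0,"y": 0,"z": 0,"twist": 0}
    - {"x": 0,"y": 0,"z": -1,"twist": 0}
    - {"x": 0,"y": 0,"z": -5,"twist": 0}
    - {"x": 0,"y": 0,"z": -10,"twist": 0}
    - {"x": -2,"y": -4,"z": -11,"twist": 0}
    - {"x": -4,"y": -9,"z": -12,"twist": 0}
    - {"x": -6,"y": -14,"z": -12,"twist": 0}
    - {"x": -8,"y": -19,"z": -12,"twist": 0}
    - {"x": -9.8,"y": -23,"z": -12,"twist": 0}
    - {"x": -9.8,"y": -23,"z": -12,"twist": 0}
    - {"x": -9.8,"y": -23,"z": -12,"twist": 0}
  claw: -0.46

```text
clock: 26.7
position: [0.4989, 0.1986, 0.1379]
ee_rot: [-3.142, -0.003, -0.001]
contact_force: [-0.2, -0.4, -0.6]
opening: 0.062
```

```bash
python3 tilt.py; python3 cells.py w10.png
```

```text
332 346 [0.4989 0.2642 0.0748] slope deg x,y [ 1.5 16.5]
288 259 [ 0.5992 -0.0234  0.0336] slope deg x,y [-7.1 36.7]
290 239 [ 0.598  -0.0991  0.0317] slope deg x,y [-1.5  1.3]
211 221 [ 0.7885 -0.0985  0.0883] slope deg x,y [ -6.2 -14.5]
[0.4994 0.1975 0.1377] 0.0625
px 322 124 z 0.0751 xy 498.3 263.9 r 18.5 area/circ 0.93
top
px 332 250 z 0.0328 xy 519.9 -102.6 r 17.1 area/circ 0.88
px 584 276 z -0.416 xy 481.0 -1134.4 r 201.3 area/circ 0.11
px 332 223 z 0.0324 xy 599.6 -100.8 r 17.5 area/circ 0.85
px 308 222 z 0.0326 xy 599.9 -27.4 r 17.4 area/circ 0.86
px 606 213 z -0.4157 xy 730.5 -1234.1 r 115.8 area/circ 0.21
```

>>> send_rows:
  rows:
    - {"x": -0.1,"y": -4,"z": 1,"twist": 0}
    - {"x": -0.1,"y": -6.7,"z": 2,"twist": 0}
    - {"x": -0.1,"y": -6.7,"z": 5,"twist": 0}
    - {"x": -0.1,"y": -6.7,"z": 7,"twist": 0}
    - {"x": -0.1,"y": -6.7,"z": 7.8,"twist": 0}
    - {"x": -0.1,"y": -6.7,"z": 7.8,"twist": 0}
    - {"x": -0.1,"y": -6.7,"z": 7.8,"twist": 0}

```text
clock: 27.55
position: [0.4991, 0.2641, 0.0601]
ee_rot: [-3.141, 0.002, -0.002]
contact_force: [-0.1, 0.5, -0.2]
opening: 0.0625
```

>>> send_rows:
  rows:
    - {"x": 0,"y": 0,"z": 0,"twist": 0}
    - {"x": 0,"y": 0,"z": 0,"twist": 0}
    - {"x": 0,"y": 0,"z": 0,"twist": 0}
    - {"x": 0,"y": 0,"z": 0,"twist": 0}
    - {"x": 0,"y": 0,"z": -1,"twist": 0}
    - {"x": 0,"y": 0,"z": -3,"twist": 0}
    - {"x": 0,"y": 0,"z": -6,"twist": 0}
    - {"x": 0,"y": 0,"z": -8,"twist": 0}
    - {"x": 0,"y": 0,"z": -8,"twist": 0}
    - {"x": 0,"y": 0,"z": -8,"twist": 0}
  claw: 1
  grip_force: 50

```text
clock: 28.55
position: [0.4979, 0.2646, 0.1392]
ee_rot: [-3.142, 0.0, 0.0]
contact_force: [-0.1, -0.1, -1.1]
opening: 0.0479
```

```bash
python3 tilt.py; python3 cells.py w11.png|head -4
```

```text
334 317 [0.4973 0.2637 0.1527] slope deg x,y [ 0.9 16.4]
288 259 [ 0.5983 -0.0255  0.0316] slope deg x,y [0.8 1.9]
290 239 [ 0.5982 -0.0995  0.0315] slope deg x,y [1.5 0.9]
211 221 [ 0.7884 -0.0985  0.0882] slope deg x,y [ -6.4 -15.1]
[0.4976 0.2644 0.1385] 0.0481
px 322 338 z 0.1527 xy 496.6 264.6 r 18.8 area/circ 0.77
top
px 332 250 z 0.0324 xy 519.9 -102.6 r 17.1 area/circ 0.88
```

>>> send_rows:
  rows:
    - {"x": 0.5,"y": 4,"z": 0,"twist": 0}
    - {"x": 1,"y": 8,"z": 0,"twist": 0}
    - {"x": 1.5,"y": 12,"z": 0,"twist": 0}
    - {"x": 1.8,"y": 16,"z": 0,"twist": 0}
    - {"x": 1.8,"y": 20,"z": 0,"twist": 0}
    - {"x": 1.8,"y": 24,"z": 0,"twist": 0}
    - {"x": 1.8,"y": 28,"z": 0,"twist": 0}
    - {"x": 1.8,"y": 30.1,"z": 0,"twist": 0}
    - {"x": 1.8,"y": 30.1,"z": 0,"twist": 0}
    - {"x": 1.8,"y": 30.1,"z": 4,"twist": 0}
    - {"x": 1.8,"y": 30.1,"z": 8,"twist": 0}
    - {"x": 1.8,"y": 30.1,"z": 11,"twist": 0}
    - {"x": 1.8,"y": 30.1,"z": 11.4,"twist": 0}
    - {"x": 1.8,"y": 30.1,"z": 11.4,"twist": 0}

```text
clock: 30.1
position: [0.5152, -0.0355, 0.0242]
ee_rot: [-3.141, -0.0, 0.005]
contact_force: [-0.0, 0.1, 0.4]
opening: 0.0479
```

>>> send_rows:
  rows:
    - {"x": 0,"y": 0,"z": 0.2,"twist": 0}
    - {"x": 0,"y": 0,"z": 0.4,"twist": 0}
    - {"x": 0,"y": 0,"z": 0.6,"twist": 0}
    - {"x": 0,"y": 0,"z": 0.7,"twist": 0}
    - {"x": 0,"y": 0,"z": 0.7,"twist": 0}
  grip_force: 20

```text
clock: 30.6
position: [0.5178, -0.0357, 0.0205]
ee_rot: [-3.141, 0.0, -0.006]
contact_force: [-3.0, 7.0, 21.4]
opening: 0.0477
```

>>> send_rows:
  rows:
    - {"x": 0,"y": 0,"z": 0.2,"twist": 0}
    - {"x": 0,"y": 0,"z": 0.2,"twist": 0}

```text
clock: 30.8
position: [0.5183, -0.0359, 0.0185]
ee_rot: [3.141, -0.0, 0.008]
contact_force: [-0.1, 5.7, 19.0]
opening: 0.0481
```

>>> send_rows:
  rows:
    - {"x": 0,"y": 0,"z": 0,"twist": 0}
    - {"x": 0,"y": 0,"z": 0,"twist": 0}
    - {"x": 0,"y": 0,"z": 0,"twist": 0}
    - {"x": 0,"y": 0,"z": -1,"twist": 0}
    - {"x": 0,"y": 0,"z": -5,"twist": 0}
    - {"x": 0,"y": 0,"z": -10,"twist": 0}
    - {"x": 2,"y": 4,"z": -13,"twist": 0}
    - {"x": 3,"y": 9,"z": -16,"twist": 0}
    - {"x": 3,"y": 14,"z": -16,"twist": 0}
    - {"x": 3,"y": 14,"z": -16,"twist": 0}
    - {"x": 3,"y": 14,"z": -16,"twist": 0}
  claw: -0.46

```text
clock: 31.9
position: [0.5458, -0.1779, 0.1768]
ee_rot: [3.141, -0.005, 0.001]
contact_force: [-0.7, 0.6, 0.0]
opening: 0.0625
```

```bash
python3 tilt.py; python3 - <<'E'
from h import *
s,im=snap('wrist','w12.png');p=s['position'],s['ee_rot'];print(p)
P=cloud(im,*p);H,S,V=cv2.split(cv2.cvtColor(im['pixels'],cv2.COLOR_RGB2HSV))
def fit(q):
    q=q[~np.isnan(q[:,2])];c=np.median(q,0);q=q[abs(q[:,2]-c[2])<.008];return c.round(4),np.degrees(np.arctan(np.linalg.lstsq(np.c_[q[:,:2]-c[:2],np.ones(len(q))],q[:,2],rcond=None)[0][:2])).round(1)
for c in cv2.findContours(((H<20)&(S>110)&(V>90)).astype(np.uint8),0,1)[0]:
    if cv2.contourArea(c)>200:
        m=np.zeros(H.shape,np.uint8); cv2.drawContours(m,[c],-1,1,-1);print(c.mean(0),fit(P[m>0]))
# pins: pixels above .05 near end blocks
for sg in(1,-1):
    c=np.array([557.4-sg*2.4,-65.4+sg*83])/1000
    m=(np.hypot(P[...,0]-c[0],P[...,1]-c[1])<.02)&(P[...,2]>.047)
    if m.any(): v,u=np.argwhere(m).mean(0); print('pin',sg,m.sum(),u,v,np.median(P[m],0), P[m][:,2].max())
    for zz in [.038]:
        m=(abs(P[...,2]-zz)<.003)&(np.hypot(P[...,0]-c[0],P[...,1]-c[1])<.07)
        cs=[k for k in cv2.findContours(m.astype(np.uint8),0,1)[0] if cv2.contourArea(k)>500]
        for k in cs: print('endblk',cv2.minAreaRect((ray(im,k[:,0,:],zz,*p)[:,:2]*1000).astype(np.float32)))
E
```

```text
288 259 [ 0.5984 -0.0254  0.0318] slope deg x,y [-0.6  2.9]
322 258 [ 0.5175 -0.0308  0.0316] slope deg x,y [-0.9  0.3]
322 239 [ 0.5182 -0.1004  0.0316] slope deg x,y [0.5 0.4]
290 239 [ 0.5979 -0.0993  0.0315] slope deg x,y [-0.3  1.8]
211 221 [ 0.7887 -0.0986  0.0884] slope deg x,y [ -6.5 -13.4]
(array([ 0.54569026, -0.17641367,  0.17630805]), array([-3.14114915e+00,  2.72049471e-03,  6.90212111e-04]))
[[281.22699387 102.18404908]] (array([ 0.5182, -0.1001,  0.032 ]), array([0.1, 0.2]))
[[404.29447853  99.26993865]] (array([ 0.5978, -0.0985,  0.032 ]), array([-0.2,  0. ]))
[[276.73333333   5.35238095]] (array([ 0.5174, -0.0445,  0.0319]), array([-0.3, -0.9]))
pin -1 6265 428.1366320830008 442.223942537909 [ 0.56695989 -0.16004333  0.25441009] 0.2629879070083472
endblk ((558.9589233398438, -146.65872192382812), (99.24800109863281, 22.162769317626953), 1.6832752227783203)
```

View pics/w12.png

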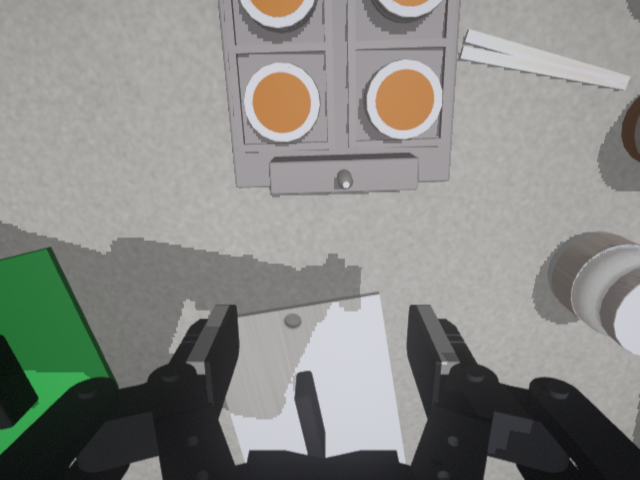

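All four cells lie flat (z 0.032, slopes under 1° from the wrist camera), one in each nest. Now the cover.

>>> send_rows:
  rows:
    - {"x": -1,"y": 5,"z": -3,"twist": 0}
    - {"x": -1,"y": 10,"z": -6,"twist": 0}
    - {"x": -1,"y": 15,"z": -7,"twist": 0}
    - {"x": -1,"y": 20,"z": -7,"twist": 0}
    - {"x": -1,"y": 25,"z": -7,"twist": 0}
    - {"x": -1,"y": 26,"z": -7,"twist": 0}
    - {"x": -1,"y": 26,"z": -7,"twist": 0}
    - {"x": -1,"y": 26,"z": -7,"twist": 0}
    - {"x": -1,"y": 26,"z": -7,"twist": 0}
  claw: -0.3

```text
clock: 32.9
position: [0.5366, -0.4345, 0.2462]
ee_rot: [-3.141, -0.002, 0.001]
contact_force: [0.6, 0.2, 0.8]
opening: 0.0557
```

```bash
cat > cov.py <<'E'
from h import *
import sys
s,im=snap('wrist',sys.argv[1]);p=s['position'],s['ee_rot'];print(p)
P=cloud(im,*p);H,S,V=cv2.split(cv2.cvtColor(im['pixels'],cv2.COLOR_RGB2HSV));z=P[...,2]
m=((S<45)&(abs(z-.006)<.004)&(V>95)).astype(np.uint8); m=cv2.morphologyEx(m,cv2.MORPH_OPEN,np.ones((3,3)))
cs,h=cv2.findContours(m,cv2.RETR_CCOMP,1)
for c in cs:
    a=cv2.contourArea(c)
    if a<60: continue
    w=(ray(im,c[:,0,:],.006,*p)[:,:2]*1000).astype(np.float32); A=cv2.contourArea(w)
    if A>60 and A<20000 and A<400 or A>15000: r=cv2.minAreaRect(w); print('A',int(A),'px',c[:,0].mean(0).round(),'c',np.round(r[0],1),'size',np.round(r[1],1),'ang',round(r[2],2))
m=((V<70)&(abs(z-.042)<.006)).astype(np.uint8)
for c in cv2.findContours(m,0,1)[0]:
    if cv2.contourArea(c)>200:
        r=cv2.minAreaRect((ray(im,c[:,0,:],.042,*p)[:,:2]*1000).astype(np.float32)); print('handle px',c[:,0].mean(0).round(),np.round(r[0],1),np.round(r[1],1),round(r[2],2))
E
python3 cov.py w13.png
```

```text
(array([ 0.53660243, -0.43449569,  0.2461668 ]), array([-3.14079659e+00, -2.20390424e-03,  7.27180796e-04]))
A 25489 px [317.  99.] c [ 534.5 -359.1] size [149.8 185.3] ang 10.22
A 158 px [337. 191.] c [ 548.6 -438.3] size [13.9 14.1] ang 0.07
handle px [ 4. 81.] [ 292.2 -343.4] [26.  10.6] 76.6
```

View pics/w13.png

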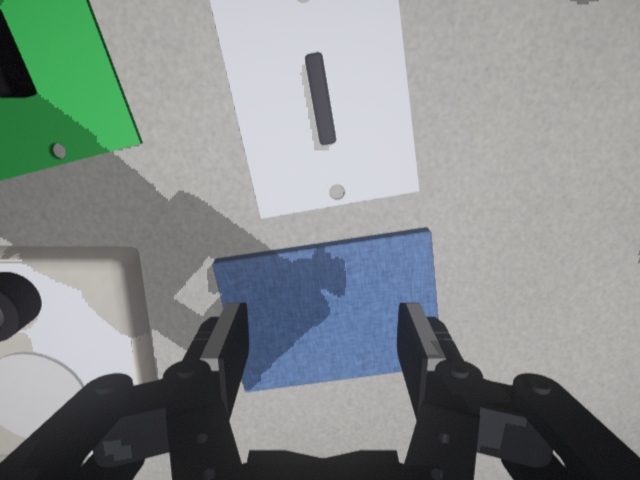

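The white plate, handle at (320,98) and hole at (337,191), is the cover. The green plate on the left is the look-alike. Grasping at about (0.534, −0.3566), yaw 10.2°.

>>> send_rows:
  rows:
    - {"x": -0.2,"y": -4,"z": 4,"twist": -5}
    - {"x": -0.3,"y": -7.8,"z": 8,"twist": -10.2}
    - {"x": -0.3,"y": -7.8,"z": 12,"twist": -10.2}
    - {"x": -0.3,"y": -7.8,"z": 16,"twist": -10.2}
    - {"x": -0.3,"y": -7.8,"z": 18,"twist": -10.2}
    - {"x": -0.3,"y": -7.8,"z": 20,"twist": -10.2}
    - {"x": -0.3,"y": -7.8,"z": 22,"twist": -10.2}
    - {"x": -0.3,"y": -7.8,"z": 23.2,"twist": -10.2}
    - {"x": -0.3,"y": -7.8,"z": 23.2,"twist": -10.2}
    - {"x": -0.3,"y": -7.8,"z": 23.2,"twist": -10.2}

```text
clock: 33.95
position: [0.5335, -0.3583, 0.0151]
ee_rot: [3.129, 0.279, 0.001]
contact_force: [0.4, -0.8, -0.2]
opening: 0.0557
```

>>> send_rows:
  rows:
    - {"x": 0,"y": 0,"z": 0,"twist": 0}
    - {"x": 0,"y": 0,"z": 0,"twist": 0}
    - {"x": 0,"y": 0,"z": 0,"twist": 0}
    - {"x": 0,"y": 0,"z": 0,"twist": 0}
    - {"x": 0,"y": 0,"z": 0,"twist": 0}
    - {"x": 0,"y": 0,"z": 0,"twist": 0}
    - {"x": 0,"y": 0,"z": 0,"twist": 0}
    - {"x": 0,"y": 0,"z": 0,"twist": 0}
  claw: 1
  grip_force: 90

```text
clock: 34.75
position: [0.5335, -0.3587, 0.0153]
ee_rot: [3.128, 0.278, 0.002]
contact_force: [-0.5, 1.0, 6.2]
opening: 0.0127
```

>>> send_rows:
  rows:
    - {"x": 0,"y": 0,"z": -0.5,"twist": 0}
    - {"x": 0,"y": 0,"z": -2,"twist": 0}
    - {"x": 0,"y": 0,"z": -5,"twist": 0}
    - {"x": 0,"y": 0,"z": -9,"twist": 0}
    - {"x": 0,"y": 0,"z": -12,"twist": 4}
    - {"x": 0,"y": 0,"z": -13,"twist": 8.5}
    - {"x": 0,"y": 0,"z": -13,"twist": 8.5}
    - {"x": 0,"y": 0,"z": -13,"twist": 8.5}

```text
clock: 35.55
position: [0.5327, -0.3582, 0.1441]
ee_rot: [-3.141, -0.049, 0.001]
contact_force: [0.7, 0.7, -3.7]
opening: 0.0124
```

```bash
python3 - <<'E'
from h import *
s,im=snap('wrist','w14.png');p=s['position'],s['ee_rot'];print(p,s['opening'],s['contact_force'],im['fx'],im['fy'])
P=cloud(im,*p); print('plate z',[P[v,u].round(4) for v,u in((20,320),(100,250),(100,400),(200,320))])
E
```

```text
(array([ 0.53265702, -0.35819622,  0.14414981]), array([-3.14084946e+00, -4.94658644e-02,  7.63823346e-04])) 0.012398349314865735 [ 0.73856608  0.7115895  -3.74069869] 421.8610803068792 421.8610803068792
plate z [array([ 0.5263, -0.234 , -0.0013]), array([ 0.5045, -0.2803,  0.1347]), array([ 0.5559, -0.2787,  0.1345]), array([ 0.5295, -0.3146,  0.1347])]
```

View pics/w14.png

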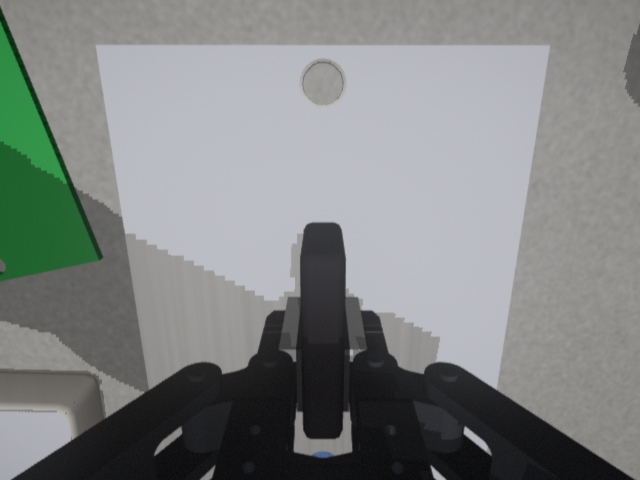

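```bash
cat > hole.py <<'E'
from h import *
def hole(im,p):
    g=cv2.cvtColor(im['pixels'],cv2.COLOR_RGB2GRAY); zp=p[0][2]-.0096
    P=cloud(im,*p); m=(abs(P[...,2]-zp)<.004).astype(np.uint8)[20:140,270:380]
    cs=cv2.findContours(1-m,0,1)[0]; c=[k for k in cs if 500<cv2.contourArea(k)<3500 and (k[:,0,1].min()>2)][0]
    c=c[:,0,:]+[270,20]; w=ray(im,c,zp,*p)[:,:2]*1000; e=cv2.fitEllipse(w.astype(np.float32)); return np.array(e[0]),e,c.mean(0)
def edge_ang(im,p):
    zp=p[0][2]-.0096; P=cloud(im,*p); m=(abs(P[...,2]-zp)<.004); pts=[]
    for u in list(range(130,290,4))+list(range(360,520,4)):
        v=np.argmax(m[:,u]); 
        if m[v,u]: pts.append(ray(im,(u,v),zp,*p)[0,:2])
    pts=np.array(pts); k=np.polyfit(pts[:,0],pts[:,1],1); return np.degrees(np.arctan(k[0])),pts[:,1].mean()*1000
E
python3 - <<'E'
from hole import *
im=load('w14.npz');p=im['pos'],im['rot']; h,e,c=hole(im,p); print(h,e,c,edge_ang(im,p))
print('hole-TCP',h-p[0][:2]*1000)
E
```

```text
[ 529.15698242 -274.07455444] ((529.156982421875, -274.0745544433594), (13.303967475891113, 13.359461784362793), 148.5475616455078) [322.62608696  82.76521739] (np.float64(1.7844316564049323), np.float64(-262.2535615772978))
hole-TCP [-3.50003613 84.12166561]
```

>>> send_rows:
  rows:
    - {"x": 0.5,"y": -4,"z": 0,"twist": 0}
    - {"x": 1,"y": -8,"z": 0,"twist": 0}
    - {"x": 1.5,"y": -12,"z": 0,"twist": 0}
    - {"x": 2,"y": -16,"z": 0,"twist": 0}
    - {"x": 2.5,"y": -20,"z": 0,"twist": 0}
    - {"x": 3,"y": -24,"z": 0,"twist": 0}
    - {"x": 3.3,"y": -27,"z": 0,"twist": 0}
    - {"x": 3.4,"y": -29.2,"z": 0,"twist": 0}
    - {"x": 3.4,"y": -29.2,"z": 0,"twist": 0}
    - {"x": 3.4,"y": -29.2,"z": 3,"twist": 0}
    - {"x": 3.4,"y": -29.2,"z": 4.5,"twist": 0}
    - {"x": 3.4,"y": -29.2,"z": 4.5,"twist": 0}
    - {"x": 3.4,"y": -29.2,"z": 4.5,"twist": 0}

```text
clock: 36.9
position: [0.5584, -0.066, 0.0992]
ee_rot: [-3.141, -0.046, 0.001]
contact_force: [-0.7, 0.4, -3.2]
opening: 0.0122
```

```bash
python3 - <<'E'
from hole import *
s,im=snap('wrist','w15.png');p=s['position'],s['ee_rot'];print(p,s['opening'],s['contact_force']); h,e,c=hole(im,p); print(h,e,c,edge_ang(im,p))
i2=get_image('side')
a=cv2.resize(im['pixels'][40:130,265:385],(480,360),interpolation=cv2.INTER_CUBIC); b=cv2.resize(i2['pixels'][170:300,250:360],(305,360),interpolation=cv2.INTER_CUBIC)
cv2.imwrite('pics/c15.png',np.hstack([a,b])[:,:,::-1])
E
```

```text
(array([ 0.55838541, -0.06601913,  0.09919358]), array([-3.14116261e+00, -4.63676440e-02,  1.24482994e-03])) 0.012211428054269263 [-0.6942225   0.38957779 -3.20301746]
[555.01599121  18.10799789] ((555.0159912109375, 18.10799789428711), (13.27718448638916, 13.378250122070312), 9.527983665466309) [322.43859649  82.88596491] (np.float64(1.6632372709720777), np.float64(29.923772389388038))
```

View pics/c15.png

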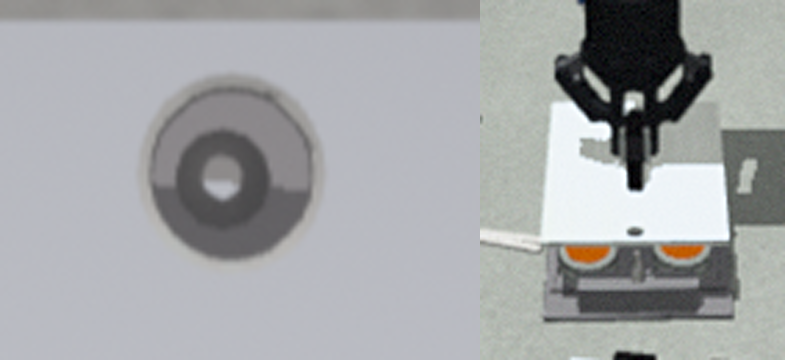

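```bash
python3 - <<'E'
from hole import *
im=load('w15.npz');p=im['pos'],im['rot']
print(ray(im,[(320.5,84.5)],.066,*p)*1000, ray(im,[(320.7,84.8)],.057,*p)*1000)
E
```

```text
[[554.25116099  18.18148005  66.        ]] [[554.28490979  18.27750691  57.        ]]
```

>>> send_rows:
  rows:
    - {"x": -0.07,"y": 0,"z": 0,"twist": 0}
    - {"x": -0.07,"y": 0,"z": 0.6,"twist": 0}
    - {"x": -0.07,"y": 0,"z": 1.2,"twist": 0}
    - {"x": -0.07,"y": 0,"z": 1.8,"twist": 0}
    - {"x": -0.07,"y": 0,"z": 2.4,"twist": 0}
    - {"x": -0.07,"y": 0,"z": 2.8,"twist": 0}
    - {"x": -0.07,"y": 0,"z": 2.8,"twist": 0}

```text
clock: 37.7
position: [0.5574, -0.0655, 0.0705]
ee_rot: [-3.141, -0.046, 0.002]
contact_force: [-0.3, 0.1, -3.6]
opening: 0.0126
```

>>> send_rows:
  rows:
    - {"x": 0,"y": 0,"z": 0.5,"twist": 0}
    - {"x": 0,"y": 0,"z": 1.0,"twist": 0}
    - {"x": 0,"y": 0,"z": 1.4,"twist": 0}
    - {"x": 0,"y": 0,"z": 1.6,"twist": 0}
    - {"x": 0,"y": 0,"z": 1.6,"twist": 0}

```text
clock: 38.2
position: [0.5576, -0.0656, 0.055]
ee_rot: [-3.141, -0.046, 0.001]
contact_force: [0.2, 0.3, -2.5]
opening: 0.0126
```

>>> send_rows:
  rows:
    - {"x": 0,"y": 0,"z": 0.1,"twist": 0}
    - {"x": 0,"y": 0,"z": 0.2,"twist": 0}
    - {"x": 0,"y": 0,"z": 0.2,"twist": 0}

```text
clock: 38.5
position: [0.5579, -0.0656, 0.0534]
ee_rot: [3.141, 0.046, 0.0]
contact_force: [-0.1, -0.2, -3.0]
opening: 0.0125
```

>>> send_rows:
  rows:
    - {"x": 0,"y": 0,"z": 0.1,"twist": 0}
    - {"x": 0,"y": 0,"z": 0.1,"twist": 0}
    - {"x": 0,"y": 0,"z": 0.2,"twist": 0}
    - {"x": 0,"y": 0,"z": 0.2,"twist": 0}

```text
clock: 38.9
position: [0.5579, -0.0656, 0.0533]
ee_rot: [3.141, 0.046, 0.001]
contact_force: [-10.4, 1.0, 22.3]
opening: 0.0126
```

Contact at exactly the expected height (TCP 0.0533). Releasing, then straight up and clear.

>>> send_rows:
  rows:
    - {"x": 0,"y": 0,"z": -0.1,"twist": 0}
    - {"x": 0,"y": 0,"z": -0.1,"twist": 0}
    - {"x": 0,"y": 0,"z": -0.1,"twist": 0}
    - {"x": 0,"y": 0,"z": -0.1,"twist": 0}
    - {"x": 0,"y": 0,"z": -0.1,"twist": 0}
    - {"x": 0,"y": 0,"z": -1,"twist": 0}
    - {"x": 0,"y": 0,"z": -4,"twist": 0}
    - {"x": 0,"y": 0,"z": -8,"twist": 0}
    - {"x": 0,"y": 0,"z": -13,"twist": 0}
    - {"x": 0,"y": 5,"z": -15,"twist": 0}
    - {"x": 0,"y": 10,"z": -18,"twist": 0}
    - {"x": 0,"y": 15,"z": -18,"twist": 0}
    - {"x": 0,"y": 15,"z": -18,"twist": 0}
    - {"x": 0,"y": 15,"z": -18,"twist": 0}
  claw: -0.4

```text
clock: 40.3
position: [0.5619, -0.2169, 0.2317]
ee_rot: [3.141, 0.042, 0.001]
contact_force: [-0.9, 0.1, -0.8]
opening: 0.0594
```

```bash
python3 - <<'E'
from h import *
s,im=snap('wrist','w16.png');p=s['position'],s['ee_rot'];print(p,s['contact_force'],s['opening'],s['clock'])
P=cloud(im,*p);z=P[...,2];S=cv2.cvtColor(im['pixels'],cv2.COLOR_RGB2HSV)
q=P[(abs(z-.044)<.012)&(abs(P[...,0]-.557)<.07)&(abs(P[...,1]+.065)<.09)];c=q.mean(0)
print('cover',len(q),c,np.median(q[:,2]),np.degrees(np.arctan(np.linalg.lstsq(np.c_[q[:,:2]-c[:2],np.ones(len(q))],q[:,2],rcond=None)[0][:2])))
for yy in(.01,-.14):
    for xx in (.5,.61): k=q[np.hypot(q[:,0]-xx,q[:,1]-yy)<.012]; print(xx,yy,np.median(k[:,2]) if len(k) else None)
im2=get_image('side')['pixels']
cv2.imwrite('pics/c16.png',np.hstack([cv2.resize(im['pixels'],(480,360)),cv2.resize(im2[190:310,240:360],(360,360))[:, :320]])[:,:,::-1])
E
```

```text
(array([ 0.56185916, -0.21694822,  0.23167112]), array([3.14115757e+00, 4.21517168e-02, 5.24478599e-04])) [-0.87791948  0.11071353 -0.8106825 ] 0.05938734840978913 40.3
cover 22353 [ 0.55749345 -0.11325977  0.04345003] 0.043467290331010155 [-0.00051941  0.11678373]
0.5 0.01 None
0.61 0.01 None
0.5 -0.14 0.04339988786947385
0.61 -0.14 0.043472347575321924
```

View pics/c16.png

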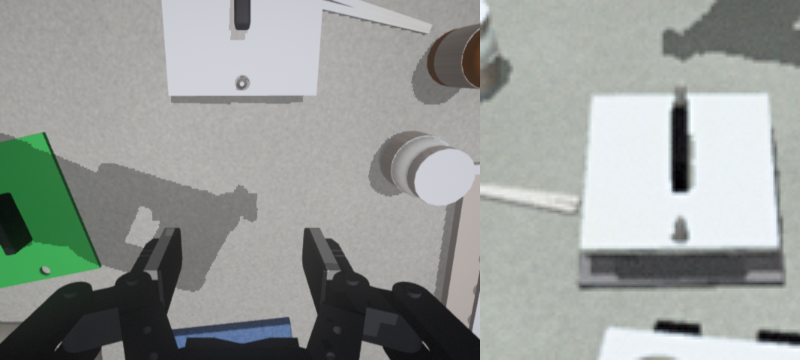

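Both pins stand through their holes. The cover top is at z 0.0435 (expected 0.044) and level to 0.1°, and the gripper is clear. Handing in.

```bash
python3 -c "
from plant import *
print(finish_job())"
```

```text
the job is handed in; nothing more can be done
None
```

The job is done and handed in at about 40 s on the robot's clock. I pressed all four paddles fully down, laid the four cells in the four nests, and lowered the white cover over both pins before letting go.

- **Cells:** The first cell came to rest propped on a nest rib at about 6°, so I regripped it, shifted it and pressed it flat. Before covering, all four cell tops read about 32 mm high. The wrist camera put three of them within 1° of level. The fourth, in the far nest on the block's side, was seen only by the side camera, at 2–3°, which is within that camera's noise.
- **Cover:** Its top read 43.5 mm high against an expected 44 mm, level to about 0.1°, with both pins showing through their holes and no force on the gripper. That reading covers the part of the plate the wrist camera could see. At the far end only the pin through its hole was seen, in the side view.
- **Forces:** The highest reported force was about 43 N, from the fingertips on one paddle at its stop. I did not record forces between reports.
- **Bystanders:** The robot did not touch any of them. I made no separate measurement of their positions afterwards.
- **Disagreements:** The cameras differed from each other by up to about 2–4 mm in y. I lined up the cover by looking at one pin through its hole in the wrist camera, and relied on the measured angle for the other.

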